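Turn over the brake pads and check their grooves with a blade gauge

ROBOT

A 6-joint arm with a two-finger parallel gripper is mounted at the origin on the work surface. World frame = base frame: x ahead of the robot, y to its left, z up, the work surface at z = 0. Lengths are in m, angles in rad, forces in N, time in s.
With the tool pointing down it reaches from about 0.4 to 0.825 m from the base axis. Payload 7 kg.
Tool frame: the origin (TCP) lies on the centre line of the jaws, within the pads' length; the fingertips stand 22 mm ahead of it and the grasp point (between the pads) lies 3 mm ahead of it; z points along the fingers, y is the line along which they close (so a half turn about z gives the same grasp; the last joint's range is limited). The gripper opens to 88 mm and grips with 3 to 60 N. Pads are 19 mm wide; open, the fingers measure 130 mm over their backs; the gripper's body (78 mm by 193 mm) begins 47 mm behind the grasp point.
Start: joints at [0.288, 0.359, 0.012, 0, -1.224, -0.288], TCP at [0.675, -0, 0.216] pointing down, gripper open.
Joint ranges: [-3.07, 3.07], [-1.43, 2.12], [-1.02, 1.25], [-3.03, 1.67], [-3.05, -0], [-3.03, 3.03]. Speed limits (rad/s): [2.39, 2.39, 3.01, 3.14, 3.14, 3.14].

INTERFACE

Orientations are given as [roll, pitch, yaw] about the fixed x, y, z axes, in that order (R = Rz(yaw) Ry(pitch) Rx(roll)).
In Python, from station import arm gives the robot as it stands.
- The arm moves only by the tool arm_command, never from a script. Its argument "series" is one flat list of numbers, 7 for each row, row after row: the turn, a rotation vector about the tool's x, y, z each as a share of 90 degrees, from -1 to 1, then the shift along the tool's x, y, z each as a share of 0.1 m, from -1 to 1, then the opening, from 0 (shut) to 1 (fully open). A call has 1 to 8 rows; each row is the pose to reach, as a shift and turn from the pose commanded when the call began, along the tool's axes at that moment; what a row does not reach only later rows make up. A row lasts 1/8 s, in which the tool goes at most 62.5 mm and 10.7 degrees, less where a joint would pass 70% of its speed; a pose out of reach is approached as far as the arm can. A call with a number of a shift or a turn outside -1 to 1 is refused whole. A call with a gripper value outside its range is refused whole. The fingers move at their own pace and stop on an object; "force" is the grip in N (left out, the last holds). Time passes only in rows, so rows that repeat a pose let the fingers close. It gives the time, the measured TCP pose, the force, the opening and the grip force at its end, in the units of the state.
- arm.get_state(): the state, without advancing time (a new reading comes with each control period).
- arm.grab_frame(name): name is "scene" or "side" or "wrist"; returns the picture (400x640x3 uint8, blue, green, red); there is no depth.
- arm.camera_model(name): a dict with "fovy" (degrees; the focal length in pixels is half the picture's height over the tangent of half this angle, whatever the lens; pixels are square), "cx", "cy" (the principal point, pixels), "pose" (4x4, takes a point from camera to world coordinates). Camera axes: x right, y down, z forward; pixel columns grow to the right and rows downward; lengths in m; the calibration is good to about 2 mm. A picture is of the moment at which its call begins: read the wrist's pose just before it. camera_model takes no time and is no camera call; for the wrist camera it gives the pose at the moment of the call.
- arm.job_done(): hands the job in; it is judged then, once.
The state is a dict: "t": time; "q": joint angles; "qd": joint speeds; "joint_efforts": joint torques, N m; "eef_pos": TCP position; "ee_rot": TCP orientation; "force": force on the tool from outside, world axes, zero at the start; "moment": the same for the moment, N m; "width": finger opening in m; "gripper_force": force on a finger pad.
Only numpy, scipy, OpenCV 4.12 (cv2) and the standard library are available. Lean on these libraries where they do the work, as an engineer would, in place of code of your own. Each camera call takes 0.05 s, during which the arm holds its last target. There are 200 camera calls.

TASK

Two or three brake pads lie friction face down on the parts counter. Turn every one over so that it lies flat on the counter with its friction face up, and check each groove by pushing the gauge's blade upright all the way down to the groove's floor and holding it there for about a second: the red pad first, then the yellow, then the blue (skip any that is missing). Then put the gauge back fully home in its green stand, and leave the oil seal, the oil filter and the grease jar where they are.

Things in the scene. Friction and masses are not known exactly. Their poses are not given: they have to be found in the camera images.
- pad_red: brake pad, flat block 110 (own x) x 60 (own y) x 22 mm (own z), 0.4 kg: 14 mm dark friction layer on a full-size 8 mm red backing plate; red paint bars on the friction face's ends. Origin: centre of the friction face; own z points to the backing plate: up at the start (face down, origin z = 0), down once turned over (origin z = 22 mm). Can stand on its flat short end. May be absent (None)
- pad_red_groove (a point): centre of the floor of the red pad's groove, at own z = +14 mm in the pad's frame, axes as the pad's. The groove, 6.5 mm wide (own x) and 14 mm deep (down to the backing plate), crosses the middle of the friction face along own y, open at both long sides
- pad_yellow: brake pad, flat block 110 (own x) x 60 (own y) x 22 mm (own z), 0.4 kg: 14 mm dark friction layer on a full-size 8 mm yellow backing plate; yellow paint bars on the friction face's ends. Origin: centre of the friction face; own z points to the backing plate: up at the start (face down, origin z = 0), down once turned over (origin z = 22 mm). Can stand on its flat short end. May be absent (None)
- pad_yellow_groove (a point): centre of the floor of the yellow pad's groove, at own z = +14 mm in the pad's frame, axes as the pad's. The groove, 6.5 mm wide (own x) and 14 mm deep (down to the backing plate), crosses the middle of the friction face along own y, open at both long sides
- pad_blue: brake pad, flat block 110 (own x) x 60 (own y) x 22 mm (own z), 0.4 kg: 14 mm dark friction layer on a full-size 8 mm blue backing plate; blue paint bars on the friction face's ends. Origin: centre of the friction face; own z points to the backing plate: up at the start (face down, origin z = 0), down once turned over (origin z = 22 mm). Can stand on its flat short end. May be absent (None)
- pad_blue_groove (a point): centre of the floor of the blue pad's groove, at own z = +14 mm in the pad's frame, axes as the pad's. The groove, 6.5 mm wide (own x) and 14 mm deep (down to the backing plate), crosses the middle of the friction face along own y, open at both long sides
- gauge: groove gauge: flat steel blade 3 mm thick (own x), 30 mm wide (own y), 45 mm long, below an orange handle block 18 (own x) x 44 (own y) x 55 mm tall; 100 mm tall over all, 0.12 kg. Origin: centre of the blade's lower edge; own z runs up through the handle (handle from z = 45 to 100 mm). Starts upright in its stand, blade in the slot
- gauge_tip (a point): centre of the blade's lower edge (the gauge's origin), axes as the gauge's
- gauge_grip (a point): middle of the orange handle, 75 mm above the blade's lower edge; grip here across the 18 mm thickness (own x)
- stand: green gauge stand fixed to the counter, 60 (own x) x 70 (own y) x 50 mm tall, origin under its centre; a slot 8 mm (own x) by 36 mm (own y) goes right down through its middle
- stand_slot (a point): centre of the slot's mouth, at the stand's top, axes as the stand's. With the gauge fully home its handle's shoulder rests on the stand's top and the blade's lower edge is 45 mm below this point (5 mm above the counter)
- oil_seal: black rubber ring seal lying flat, 72 mm across, 12 mm tall, bystander, origin under its centre
- oil_filter: blue oil filter can standing upright, 70 mm across, 75 mm tall, bystander, origin under its centre
- grease_jar: white jar with a red cap, 68 mm across, 75 mm tall, bystander, origin under its centre
Not all that is in view belongs to the job. What is shaped like the pad_red but white is not meant. Several things look just like the stand: the one meant starts farthest to the robot's right.

How it is judged:
By the outcome, as a careful person would: the job done as asked, in the order asked, and still so for the second after the job is handed in, with the robot touching nothing.
Of pad_red, pad_yellow, pad_blue only 2 to 3 are there at a start; the rules pass over those that are not, and their reading is None.
At some moment in a run one of pad_red, pad_yellow, pad_blue may be knocked a few centimetres aside while the robot is not near it.
It also fails if it takes over 210 s, if anything falls off the work surface, if the arm or the gripper's body presses on something with over 40 N, if the wrist force passes 120 N, or if a joint passes its speed limit or range.

## Working session

There is one attempt and no reset: what is moved stays moved. The work goes in short steps, Python scripts to look and compute and a tool call to move; the robot and the scene stay as the last step left them, time stands still between calls to the robot, and variables do not carry over. Pictures are saved under pics/ and viewed, at most 14 in all, crops included, and the job is handed in when it is done.

Besides the shell and the picture viewer there is one more tool, called after "Call:" as a command line: name --argument value ..., lists and objects as JSON in quotes. arm_command: Moves the arm, as the interface text tells. Its arguments: {"type":"object","properties":{"series":{"type":"array"},"force":{"type":"number"}},"required":["series"]}

```bash
ls; mkdir -p pics
python3 - <<'E'
from station import arm
import cv2
s=arm.get_state();print(s)
for n in("scene","side","wrist"):
    cv2.imwrite(f"pics/{n}0.png",arm.grab_frame(n));m=arm.camera_model(n);print(n,m)
E
```

```text
pics
{'t': 0.0, 'q': array([ 2.88076094e-01,  3.59375966e-01,  1.10810080e-02, -3.24669705e-04,
       -1.22413385e+00, -2.88092033e-01]), 'qd': array([-0.00030558,  0.00022265, -0.00111919, -0.00041042, -0.00096944,
       -0.00079918]), 'joint_efforts': array([-8.00930356e-04, -5.82726967e+01,  2.93058443e+01,  6.99745238e+00,
        6.93249181e-03, -2.06530804e-04]), 'eef_pos': array([ 6.74494652e-01, -5.41671769e-05,  2.15144014e-01]), 'ee_rot': array([ 3.13994072e+00, -1.71233413e-04, -1.57092268e+00]), 'force': array([0.03596355, 0.20674379, 0.23990458]), 'moment': array([0.03105384, 0.0441154 , 0.01498844]), 'gripper_force': 0.0, 'width': 0.08740503438955086}
scene {'fovy': 52.72229891374522, 'cx': 323.41841404573574, 'cy': 200.80307675432155, 'pose': array([[ 0.41957651,  0.74633636, -0.51666002,  1.09380983],
       [ 0.90770936, -0.34222362,  0.24278944, -0.26986154],
       [ 0.00438932, -0.57084589, -0.8210455 ,  0.91765378],
       [ 0.        ,  0.        ,  0.        ,  1.        ]])}
side {'fovy': 52.52149499374951, 'cx': 320.03269721441086, 'cy': 199.3866892751378, 'pose': array([[ 9.92392937e-01, -6.67092004e-02,  1.03470487e-01,
         4.84945048e-01],
       [-1.23109897e-01, -5.34591238e-01,  8.36095785e-01,
        -7.83728998e-01],
       [-4.60865331e-04, -8.42473792e-01, -5.38737131e-01,
         5.80689904e-01],
       [ 0.00000000e+00,  0.00000000e+00,  0.00000000e+00,
         1.00000000e+00]])}
wrist {'fovy': 60.42996890251982, 'cx': 321.6905978369378, 'cy': 200.3646822950542, 'pose': array([[-0.99999841,  0.00140315, -0.00110384,  0.67484484],
       [ 0.00100653,  0.95376783,  0.3005427 , -0.08188428],
       [ 0.00147451,  0.30054111, -0.95376772,  0.38366089],
       [ 0.        ,  0.        ,  0.        ,  1.        ]])}
```

View pics/scene0.png

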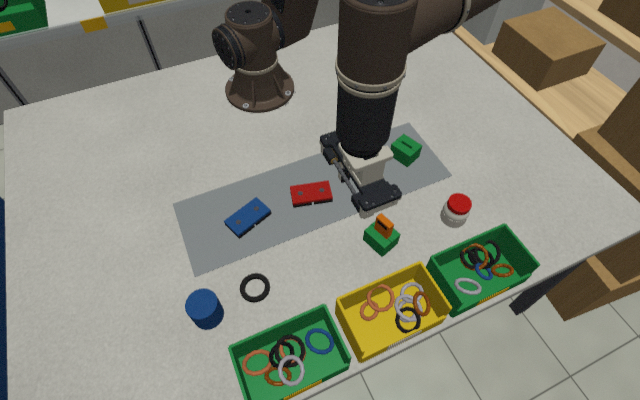

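View pics/side0.png

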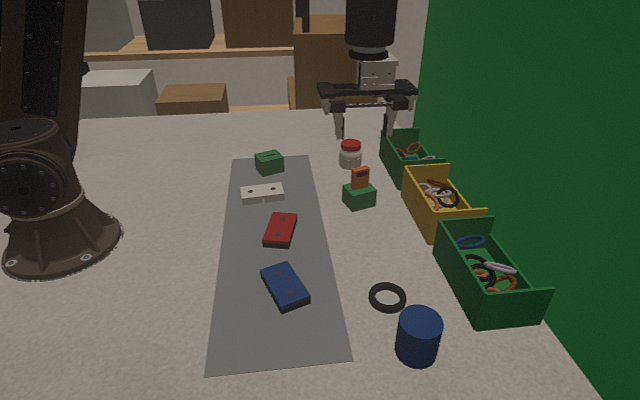

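The scene view shows the red pad (311,193), the blue pad (248,216), the gauge in a stand (381,237) and a second stand (405,150). The side view shows the white decoy, red and blue pads, and no yellow pad. Next I'll measure coarse positions.

```bash
cat > h.py <<'E'
from station import arm
import numpy as np, cv2
from scipy.spatial.transform import Rotation as Ro
RNG={'red':[((0,150,70),(6,255,255)),((174,150,70),(180,255,255))],'blue':[((105,130,50),(125,255,255))],
 'green':[((50,120,40),(85,255,255))],'orange':[((7,180,120),(16,255,255))],'yellow':[((20,130,80),(33,255,255))]}
def mask(im,c):
    h=cv2.cvtColor(im,cv2.COLOR_BGR2HSV);m=np.zeros(im.shape[:2],np.uint8)
    for a,b in RNG[c]: m|=cv2.inRange(h,a,b)
    return cv2.morphologyEx(m,cv2.MORPH_OPEN,np.ones((3,3),np.uint8))
def blobs(im,c,amin=60):
    cs,_=cv2.findContours(mask(im,c),cv2.RETR_EXTERNAL,cv2.CHAIN_APPROX_NONE)
    return sorted([k for k in cs if cv2.contourArea(k)>amin],key=lambda k:-cv2.contourArea(k))
def cast(m,px,z):
    f=200/np.tan(np.radians(m['fovy'])/2);px=np.atleast_2d(px).astype(float)
    d=np.c_[(px[:,0]-m['cx'])/f,(px[:,1]-m['cy'])/f,np.ones(len(px))]@m['pose'][:3,:3].T
    o=m['pose'][:3,3];return o+d*((z-o[2])/d[:,2])[:,None]
def rect(m,k,z):
    "min-area rectangle of a contour cast to plane z: centre, sizes, yaw of long axis (deg)"
    p=cast(m,k[:,0],z)[:,:2];(c,s,a)=cv2.minAreaRect((p*1000).astype(np.float32))
    if s[0]<s[1]: s=s[::-1];a+=90
    return np.round(c,1),np.round(s,1),round((a+90)%180-90,1)
def snap(n,name=None):
    m=arm.camera_model(n);im=arm.grab_frame(n)
    if name: cv2.imwrite(f'pics/{name}.png',im)
    return m,im
def st():
    s=arm.get_state();print('t',round(s['t'],2),'p',np.round(s['eef_pos']*1000,1),'rpy',np.round(np.degrees(s['ee_rot']),1),'F',np.round(s['force'],1),'w',round(s['width']*1000,1),'gf',round(s['gripper_force'],1));return s
def rel(p,R,s=None):
    "numbers for arm_command to reach p (mm), R from the present pose; and steps needed"
    s=s or arm.get_state();R0=Ro.from_euler('xyz',s['ee_rot']);rv=(R0.inv()*R).as_rotvec()
    d=R0.inv().apply(np.array(p)/1000-s['eef_pos'])
    print('turn',np.round(rv/(np.pi/2),3),'shift',np.round(d/0.1,3),'rows>=',round(max(np.degrees(np.linalg.norm(rv))/10.7,np.linalg.norm(d)/.0625),1))
def tool(psi,tilt=0):
    "tool with y axis horizontal at yaw psi deg, x axis at psi+90 (tool down), tilted about y by tilt deg"
    y=np.array([np.cos(np.radians(psi)),np.sin(np.radians(psi)),0]);z=np.array([0,0,-1.]);x=np.cross(y,z)
    return Ro.from_matrix(np.c_[x,y,z])*Ro.from_euler('y',tilt,degrees=True)
E
python3 - <<'E'
from h import *
for n in('scene','side','wrist'):
    m=arm.camera_model(n);im=cv2.imread(f'pics/{n}0.png')
    for c,z in(('red',.022),('blue',.022),('orange',.1),('green',.05),('yellow',.022)):
        for k in blobs(im,c)[:5]:
            print(n,c,cv2.boundingRect(k),int(cv2.contourArea(k)),*rect(m,k,z))
E
```

```text
scene red (290, 181, 42, 23) 669 [489.2 -24.8] [108.8  62. ] 76.0
scene red (448, 194, 23, 20) 351 [690.4 323.7] [66.6 58.7] -34.8
scene blue (185, 289, 38, 40) 1055 [ 687.4 -375.9] [100.6  70.5] 19.5
scene blue (225, 199, 45, 37) 799 [ 490.2 -207.5] [110.4  63.3] -69.7
scene blue (0, 255, 6, 90) 304 [ 464.3 -792.7] [237.   10.1] -0.3
scene blue (0, 349, 7, 51) 223 [ 648.6 -793. ] [110.3  11.3] -0.3
scene blue (316, 333, 18, 21) 68 [ 877.6 -159. ] [48.1 26.6] -55.6
scene orange (379, 215, 14, 13) 76 [693.6  80.9] [42.3 15.2] 12.8
scene green (229, 305, 121, 95) 7245 [ 873.  -239.5] [224.4 145. ] 90.0
scene green (427, 224, 112, 93) 5568 [872.8 242.7] [263.9 145. ] -89.9
scene green (0, 0, 47, 33) 1105 [-731.4 -696.3] [253.3 157.8] -0.2
scene green (391, 135, 31, 31) 583 [482.5 274.9] [93.7 85.6] -68.9
scene green (363, 225, 36, 30) 534 [703.2  69.8] [78.8 77.8] 20.7
scene yellow (335, 262, 117, 100) 4422 [865.7  13.7] [250.6 150.5] 90.0
scene yellow (99, 0, 37, 13) 275 [-714.  -358.1] [129.7 108.2] -89.8
scene yellow (371, 288, 20, 20) 264 [831.8   1.9] [43.6 43.5] -70.3
scene yellow
[... 752 characters left out ...]
 888.8 -158.2] [64.4 11.7] -0.0
wrist orange (278, 264, 49, 25) 715 [692.7  82.8] [43.9 17.8] 17.1
wrist orange (88, 227, 17, 9) 69 [875.4  35.8] [14.2  7.7] -0.1
wrist green (0, 67, 78, 188) 10095 [976.5 -10.5] [187.   83.8] 89.8
wrist green (0, 0, 186, 57) 7135 [ 878.9 -135.4] [168.8  44.6] -0.0
wrist green (267, 206, 76, 64) 2566 [693.2  72.7] [72.9 72.3] -73.5
wrist green (189, 327, 32, 40) 691 [814.5 203.8] [55.8 38.5] 89.5
wrist green (74, 0, 38, 10) 231 [ 871.4 -154.2] [31.9  6.9] -0.0
wrist yellow (0, 58, 209, 223) 21779 [897.4   8.6] [245.  185.6] 89.9
wrist yellow (117, 201, 27, 25) 370 [888.   49.8] [32.3 19.8] 49.9
wrist yellow (82, 181, 32, 30) 199 [923.5  23.1] [49.  14.2] 39.1
```

View pics/wrist0.png

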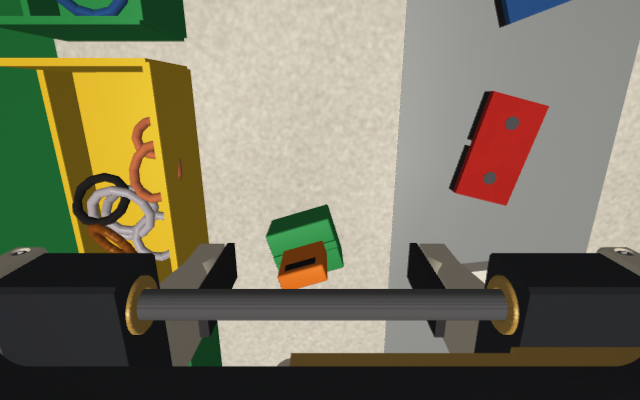

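The wrist view agrees with the scene view on both pads. The gauge's stand is the right-hand one (y=0.08 against 0.275). I'll plan the grasp of the red pad's -y end.

```bash
cat >> h.py <<'E'
def plan(poses,start=None):
    "chain of (p mm,R): prints call numbers (one call each), start = (p,R) or the present pose"
    if start is None:
        s=arm.get_state();start=(s['eef_pos']*1000,Ro.from_euler('xyz',s['ee_rot']))
    p0,R0=start
    for p,R in poses:
        p=np.array(p,float);rv=(R0.inv()*R).as_rotvec()/(np.pi/2);d=R0.inv().apply(p-p0)/100
        print(np.round(rv,3).tolist(),np.round(d,3).tolist(),'rows',round(max(np.linalg.norm(rv)*90/10.7,np.linalg.norm(d)*100/62.5),1));p0,R0=p,R
E
python3 - <<'E'
from h import *
plan([([580,-30,200],tool(172,-12)),([478,-64,120],tool(166,-30)),([478,-64,27],tool(166,-30))])
E
```

```text
[0.01, -0.133, 0.088] [0.3, 0.946, 0.154] rows 1.6
[0.024, -0.2, 0.062] [0.635, 0.963, 0.683] rows 2.1
[0.0, 0.0, 0.0] [0.465, 0.0, 0.805] rows 1.5
```

Call:
arm_command --series '[0.01,-0.133,0.088,0.3,0.946,0.154,1,0.01,-0.133,0.088,0.3,0.946,0.154,1,0.01,-0.133,0.088,0.3,0.946,0.154,1,0.01,-0.133,0.088,0.3,0.946,0.154,1]' --force 40

```text
t: 0.65
eef_pos: [0.5807, -0.0303, 0.201]
ee_rot: [-3.14, 0.209, -1.71]
force: [0.3, 0.3, -0.3]
width: 0.0877
gripper_force: 0.0
```

Call:
arm_command --series '[0.024,-0.2,0.062,0.635,0.963,0.683,1,0.024,-0.2,0.062,0.635,0.963,0.683,1,0.024,-0.2,0.062,0.635,0.963,0.683,1,0.024,-0.2,0.062,0.635,0.963,0.683,1,0.024,-0.2,0.062,0.635,0.963,0.683,1]'

```text
t: 1.27
eef_pos: [0.4802, -0.0635, 0.1212]
ee_rot: [-3.138, 0.523, -1.809]
force: [0.3, 0.5, 0.0]
width: 0.0876
gripper_force: 0.0
```

Run:
```python
from h import *
s=st();print(np.round(s['q'],2))
m,im=snap('wrist','w1')
for k in blobs(im,'red'): print(cv2.contourArea(k),*rect(m,k,.022))
m,im=snap('scene')
for c in('red','blue'):
    for k in blobs(im,c)[:2]: print(c,*rect(m,k,.022))
plan([([478,-64,27],tool(166,-30))])
```

```text
t 1.27 p [480.2 -63.5 121.2] rpy [-179.8   30.  -103.7] F [0.3 0.5 0. ] w 87.6 gf 0.0
[-0.2   0.22 -0.31 -0.6  -1.1   0.26]
7628.5 [484.9 -25.7] [114.2  59.5] 76.0
78.0 [767.6 390.3] [53.8 16.8] -13.4
red [489.2 -24.8] [108.8  61.9] 76.0
red [690.4 323.8] [66.6 58.8] -34.8
blue [ 687.2 -378.9] [99. 71.] 7.4
blue [ 490.1 -207.3] [110.5  63.4] -70.0
[-0.0, -0.0, 0.004] [0.483, 0.018, 0.809] rows 1.5
```

Call:
arm_command --series '[0,0,0,0.24,0.01,0.4,1,0,0,0,0.48,0.01,0.81,1,0,0,0,0.48,0.01,0.81,1,0,0,0,0.48,0.01,0.81,0,0,0,0,0.48,0.01,0.81,0,0,0,0,0.48,0.01,0.81,0,0,0,0,0.48,0.01,0.81,0,0,0,0,0.48,0.01,0.81,0]' --force 40

```text
t: 2.38
eef_pos: [0.4775, -0.0651, 0.0267]
ee_rot: [-3.139, 0.524, -1.813]
force: [-0.4, -0.2, 0.6]
width: 0.0433
gripper_force: 0.0
```

Run:
```python
from h import *
s=st();print(np.round(s['q'],2))
p=s['eef_pos']*1000
plan([(p+[0,0,95],tool(166,-30)),(p+[0,0,95],tool(166,60))])
```

```text
t 2.38 p [477.5 -65.1  26.7] rpy [-179.9   30.  -103.9] F [-0.4 -0.2  0.6] w 43.3 gf 0.0
[-0.23  0.36 -0.38 -0.67 -0.94  0.41]
[-0.001, 0.0, 0.001] [-0.475, -0.002, -0.823] rows 1.5
[-0.0, 1.0, 0.0] [0.0, 0.0, 0.0] rows 8.4
```

Run:
```python
from h import *
m,im=snap('side','s2');m2,im2=snap('scene')
for k in blobs(im,'red'): print(cv2.contourArea(k),*rect(m,k,.022))
for k in blobs(im2,'red'): print(cv2.contourArea(k),*rect(m2,k,.022))
m3,im3=snap('wrist')
cv2.imwrite('pics/c2.png',np.vstack([cv2.resize(im[130:300,160:380],None,fx=3,fy=3)[:300,:640],cv2.resize(im3,(480,300))[:, :480] if 0 else cv2.copyMakeBorder(cv2.resize(im3,(480,300)),0,0,0,180,cv2.BORDER_CONSTANT)[:, :640]]))
st()
```

```text
102.5 [734.2 414.8] [57.2 54.6] -7.1
67.0 [467.5 -58.2] [31.2 21.7] -7.1
600.0 [490.1 -21.6] [102.3  62.2] 76.0
352.5 [690.4 323.8] [66.6 58.8] -34.8
t 2.52 p [477.4 -65.   26.4] rpy [-179.9   30.  -103.9] F [ 0.2 -0.   0.1] w 31.1 gf 0.0
```

View pics/c2.png

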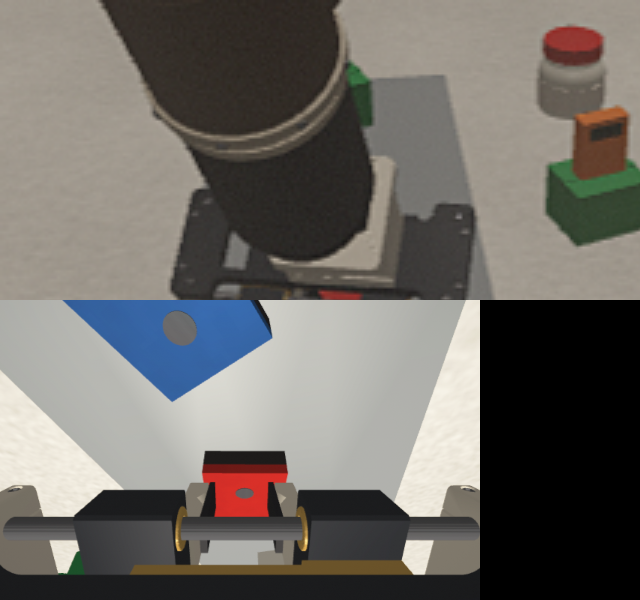

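Run:
```python
from h import *
m,im=snap('wrist');cv2.imwrite('pics/w3.png',cv2.resize(im[180:400,180:460],None,fx=2.8,fy=2.7));print(im.shape)
f=200/np.tan(np.radians(m['fovy'])/2);T=np.linalg.inv(m['pose'])
s=st();R=Ro.from_euler('xyz',s['ee_rot'])
def pj(P):
    c=T[:3,:3]@P+T[:3,3];return np.round([f*c[0]/c[2]+m['cx'],f*c[1]/c[2]+m['cy']])
for z in(-.02,0,.022): print('tool z',z,pj(s['eef_pos']+R.apply([0,0,z])),pj(s['eef_pos']+R.apply([0,.03,z])))
u=np.array([np.cos(np.radians(76)),np.sin(np.radians(76)),0]);v=np.array([-u[1],u[0],0]);c=np.array([.488,-.023,.022])
print([pj(c+a*u*.055+b*v*.03) for a,b in((-1,-1),(-1,1),(1,1),(1,-1))])
```

```text
(400, 640, 3)
t 2.58 p [477.3 -65.   26.4] rpy [-179.9   30.  -103.9] F [ 0.2 -0.6  0.1] w 27.2 gf 0.0
tool z -0.02 [322. 269.] [384. 269.]
tool z 0 [322. 251.] [378. 251.]
tool z 0.022 [322. 235.] [372. 235.]
[array([265., 232.]), array([379., 232.]), array([361., 320.]), array([282., 320.])]
```

View pics/w3.png

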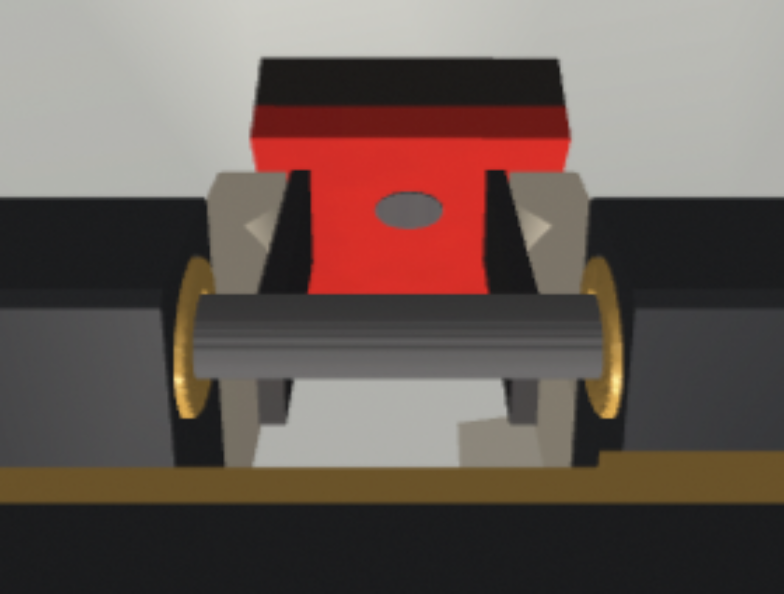

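Call:
arm_command --series '[0,0,0,-0.05,0,-0.087,1,0,0,0,-0.05,0,-0.087,1,0,0,0,-0.05,0,-0.087,1,0,0,0,-0.05,0,-0.087,1,0,0,0,-0.05,0,-0.087,1,0,0,0,-0.05,0,-0.087,1,0,0,0,-0.05,0,-0.087,1,0,0,0,-0.05,0,-0.087,1]'

```text
t: 3.58
eef_pos: [0.4773, -0.065, 0.0364]
ee_rot: [-3.14, 0.524, -1.813]
force: [0.1, -0.1, 0.7]
width: 0.0873
gripper_force: 0.0
```

Run:
```python
from h import *
m,im=snap('wrist');cv2.imwrite('pics/w4.png',cv2.resize(im[180:400,140:500],None,fx=2.2,fy=2.2))
f=200/np.tan(np.radians(m['fovy'])/2);T=np.linalg.inv(m['pose'])
s=st();R=Ro.from_euler('xyz',s['ee_rot'])
def pj(P):
    c=T[:3,:3]@P+T[:3,3];return (np.round([f*c[0]/c[2]+m['cx'],f*c[1]/c[2]+m['cy']])-[140,180])*2.2
for z in(-.01,0,.01,.022): print('tool z',z,pj(s['eef_pos']+R.apply([.0095,.044,z])),pj(s['eef_pos']+R.apply([-.0095,.044,z])))
```

```text
t 3.62 p [477.4 -65.   36.4] rpy [-179.9   30.  -103.9] F [ 0.1  0.4 -0.3] w 87.6 gf 0.0
tool z -0.01 [591.8 138.6] [587.4 211.2]
tool z 0 [583. 121.] [576.4 191.4]
tool z 0.01 [574.2 105.6] [567.6 173.8]
tool z 0.022 [563.2  88. ] [558.8 151.8]
```

View pics/w4.png

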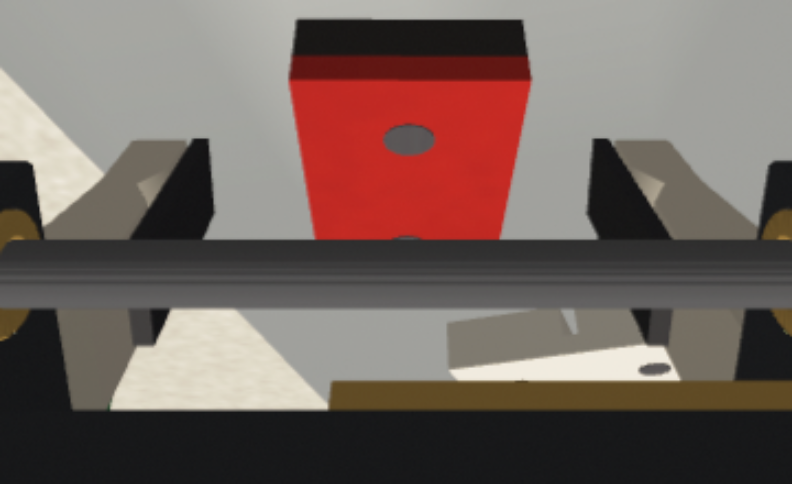

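The fingertips project to 10 mm behind the reported TCP rather than 22 mm ahead, and the closed fingers did pass above the pad. From here I'll use tip = TCP − 10 mm along the tool axis.

Run:
```python
from h import *
plan([([479.5,-57,0],tool(166,-30))])
```

```text
[-0.0, 0.0, 0.001] [0.111, -0.001, 0.357] rows 0.6
```

Call:
arm_command --series '[0,0,0,0.055,0,0.18,1,0,0,0,0.11,0,0.357,1,0,0,0,0.11,0,0.357,1,0,0,0,0.11,0,0.357,0,0,0,0,0.11,0,0.357,0,0,0,0,0.11,0,0.357,0,0,0,0,0.11,0,0.357,0,0,0,0,0.11,0,0.357,0]' --force 40

```text
t: 4.62
eef_pos: [0.4789, -0.0568, 0.0004]
ee_rot: [-3.14, 0.524, -1.812]
force: [-3.0, -0.5, 5.6]
width: 0.0599
gripper_force: 40.0
```

Run:
```python
from h import *
s=st();p=s['eef_pos']*1000
plan([(p+[0,0,85],tool(166,-30)),(p+[0,0,140],tool(166,30)),(p+[0,0,140],tool(166,60))])
```

```text
t 4.62 p [ 4.789e+02 -5.680e+01  4.000e-01] rpy [-179.9   30.  -103.8] F [-3.  -0.5  5.6] w 59.9 gf 40.0
[0.0, 0.0, 0.001] [-0.425, -0.001, -0.736] rows 1.4
[-0.0, 0.667, 0.0] [-0.275, -0.0, -0.476] rows 5.6
[0.0, 0.333, 0.0] [0.0, 0.0, 0.0] rows 2.8
```

Call:
arm_command --series '[0,0,0,-0.1,0,-0.17,0,0,0,0,-0.25,0,-0.43,0,0,0,0,-0.425,0,-0.736,0,0,0,0,-0.425,0,-0.736,0]'

```text
t: 5.12
eef_pos: [0.4813, -0.0575, 0.0885]
ee_rot: [-3.132, 0.523, -1.809]
force: [0.8, 1.4, -4.9]
width: 0.0598
gripper_force: 39.9
```

Call:
arm_command --series '[0,0.11,0,-0.05,0,-0.08,0,0,0.22,0,-0.1,0,-0.17,0,0,0.33,0,-0.14,0,-0.24,0,0,0.44,0,-0.18,0,-0.32,0,0,0.55,0,-0.23,0,-0.4,0,0,0.667,0,-0.275,0,-0.476,0,0,0.667,0,-0.275,0,-0.476,0]'

```text
t: 6.0
eef_pos: [0.4794, -0.0549, 0.1384]
ee_rot: [3.141, -0.527, -1.809]
force: [-0.1, -0.3, -4.7]
width: 0.0595
gripper_force: 40.0
```

Call:
arm_command --series '[0,0.1,0,0,0,0,0,0,0.22,0,0,0,0,0,0,0.333,0,0,0,0,0,0,0.333,0,0,0,0,0,0,0.333,0,0,0,0,0]'

```text
t: 6.62
eef_pos: [0.479, -0.057, 0.1393]
ee_rot: [-3.14, -1.043, -1.816]
force: [-0.0, 0.1, -3.2]
width: 0.0598
gripper_force: 40.0
```

Run:
```python
from h import *
s=st();print(np.round(s['q'],2))
m,im=snap('side','s5');m2,im2=snap('scene');m3,im3=snap('wrist')
cv2.imwrite('pics/c5.png',np.hstack([cv2.resize(im[100:330,150:420],(400,340)),cv2.resize(im3,(400,340))]))
```

```text
t 6.62 p [479.  -57.  139.3] rpy [-179.9  -59.8 -104. ] F [-0.   0.1 -3.2] w 59.8 gf 40.0
[ 0.72  0.55 -0.58  0.52 -1.42 -1.32]
```

View pics/c5.png

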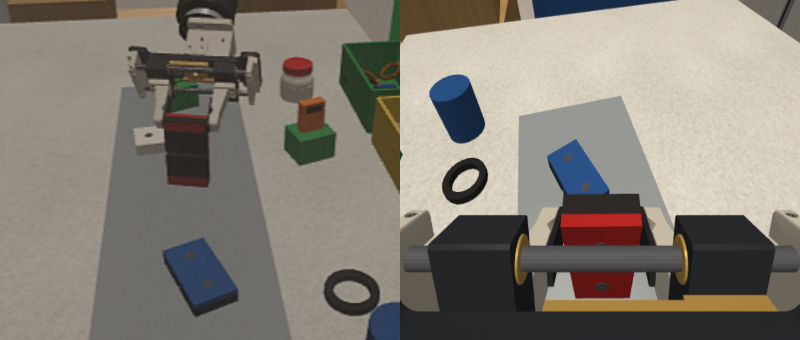

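Call:
arm_command --series '[0,0,0,-0.19,0,0.11,0,0,0,0,-0.38,0,0.22,0,0,0,0,-0.38,0,0.22,0,0,0,0,-0.39,0,0.225,0,0,0,0,-0.4,0,0.23,0,0,0,0,-0.407,0,0.235,0,0,0,0,-0.407,0,0.235,0]'

```text
t: 7.65
eef_pos: [0.4793, -0.0568, 0.0931]
ee_rot: [-3.138, -1.047, -1.816]
force: [0.3, -1.3, -4.6]
width: 0.0598
gripper_force: 40.0
```

Call:
arm_command --series '[0,0,0,-0.009,0,0.005,0,0,0,0,-0.009,0,0.005,0,0,0,0,-0.009,0,0.005,0]'

```text
t: 8.02
eef_pos: [0.4793, -0.0569, 0.0919]
ee_rot: [-3.139, -1.047, -1.816]
force: [-0.7, -0.6, -3.7]
width: 0.0595
gripper_force: 40.0
```

Call:
arm_command --series '[0,0,0,-0.009,0,0.005,0,0,0,0,-0.009,0,0.005,0,0,0,0,-0.009,0,0.005,0]'

```text
t: 8.4
eef_pos: [0.4793, -0.0569, 0.0909]
ee_rot: [-3.139, -1.047, -1.816]
force: [-0.3, 0.6, -4.9]
width: 0.0596
gripper_force: 40.0
```

Call:
arm_command --series '[0,0,0,-0.009,0,0.005,0,0,0,0,-0.009,0,0.005,0,0,0,0,-0.009,0,0.005,0]'

```text
t: 8.78
eef_pos: [0.4792, -0.057, 0.0906]
ee_rot: [-3.138, -1.048, -1.817]
force: [-0.5, 1.0, 4.7]
width: 0.0598
gripper_force: 39.9
```

Call:
arm_command --series '[0,0,0,-0.009,0,0.005,0,0,0,0,-0.009,0,0.005,0,0,0,0,-0.009,0,0.005,0]'

```text
t: 9.15
eef_pos: [0.4792, -0.0572, 0.0905]
ee_rot: [-3.138, -1.05, -1.817]
force: [-2.6, 3.3, 9.6]
width: 0.0595
gripper_force: 39.9
```

Call:
arm_command --series '[0,0,0,-0.009,0,0.005,0,0,0,0,-0.009,0,0.005,0,0,0,0,-0.009,0,0.005,0]'

```text
t: 9.52
eef_pos: [0.4791, -0.0574, 0.0905]
ee_rot: [-3.137, -1.051, -1.817]
force: [-4.1, 4.5, 16.6]
width: 0.0593
gripper_force: 39.9
```

Run:
```python
from h import *
u=np.array([np.cos(np.radians(76)),np.sin(np.radians(76)),0]);k=np.array([0,0,1])
p=np.array([479.1,-57.4,90.5]);s=arm.get_state();R=Ro.from_euler('xyz',s['ee_rot'])
b=p+85*(.866*u+.5*k);g=np.array([484.3,-36.7,90.5]);a=g+85*(-.866*u+.5*k);top=np.array([484,-30,225])
plan([(p+.7*k,tool(166,60)),(b,tool(166,60)),(top,tool(166,0)),(a,tool(166,-60)),(g,tool(166,-60))],(p,tool(166,60)))
```

```text
[0.0, 0.0, 0.0] [0.006, 0.0, -0.004] rows 0.0
[0.0, 0.0, 0.0] [-0.006, 0.0, -0.846] rows 1.4
[0.0, -0.667, 0.0] [1.026, 0.019, -0.063] rows 5.6
[0.0, -0.667, -0.0] [0.8, -0.019, 0.92] rows 5.6
[0.0, 0.0, 0.0] [0.0, 0.0, 0.85] rows 1.4
```

Call:
arm_command --series '[0,0,0,0.015,0,-0.009,0,0,0,0,0.015,0,-0.009,1,0,0,0,0.015,0,-0.009,1,0,0,0,0.015,0,-0.009,1,0,0,0,0.015,0,-0.009,1,0,0,0,0.015,0,-0.3,1,0,0,0,0.015,0,-0.6,1,0,0,0,0.015,0,-0.86,1]'

```text
t: 10.52
eef_pos: [0.4972, 0.0156, 0.1326]
ee_rot: [-3.139, -1.047, -1.816]
force: [-0.6, -1.3, -0.8]
width: 0.0877
gripper_force: 0.0
```

Call:
arm_command --series '[0,0,0,0.4,0.01,-0.02,1,0,-0.1,0,0.8,0.02,-0.06,1,0,-0.22,0,1,0.02,-0.06,1,0,-0.34,0,1,0.02,-0.06,1,0,-0.45,0,1,0.02,-0.06,1,0,-0.56,0,1,0.02,-0.06,1,0,-0.667,0,1,0.02,-0.06,1,0,-0.667,0,1,0.02,-0.06,1]'

```text
t: 11.52
eef_pos: [0.4839, -0.03, 0.2232]
ee_rot: [-3.138, 0.005, -1.818]
force: [0.5, -0.9, -0.3]
width: 0.0875
gripper_force: 0.0
```

Run:
```python
from h import *
s=st()
m,im=snap('side');m2,im2=snap('scene');m3,im3=snap('wrist')
cv2.imwrite('pics/c6.png',np.hstack([cv2.resize(im[100:330,150:420],(400,340)),cv2.resize(im3,(400,340))]))
u=np.array([np.cos(np.radians(76)),np.sin(np.radians(76)),0]);k=np.array([0,0,1])
g=np.array([484.3,-36.7,90.5]);a=g+85*(-.866*u+.5*k)
plan([(a,tool(166,-60)),(g,tool(166,-60))])
for k in blobs(im2,'blue')[:2]:print(*rect(m2,k,.022))
```

```text
t 11.53 p [483.9 -30.  223.2] rpy [-179.8    0.3 -104.2] F [ 0.5 -0.9 -0.3] w 87.5 gf 0.0
[-0.0, -0.667, 0.001] [0.814, -0.022, 0.886] rows 5.6
[0.0, 0.0, 0.0] [0.0, 0.0, 0.85] rows 1.4
[ 687.4 -375.9] [100.6  70.5] 19.5
[ 490.1 -207.5] [110.7  63. ] -69.4
```

View pics/c6.png

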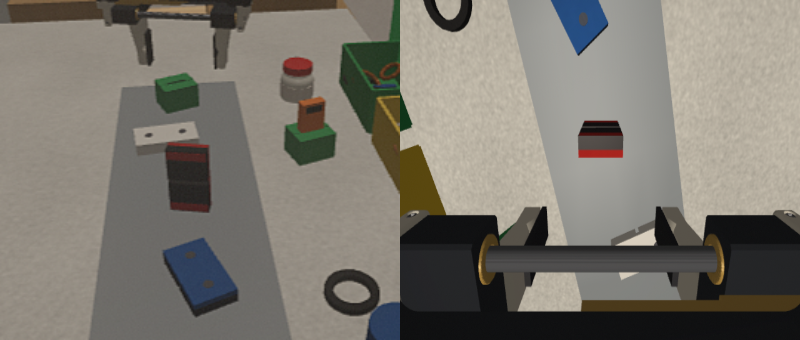

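The red pad is standing on its short end (side view 188,178; wrist view centred at about 601,140). Next I'll come in from the friction side and close on it.

Call:
arm_command --series '[0,-0.11,0,0.27,0,0,1,0,-0.22,0,0.5,-0.01,0.1,1,0,-0.33,0,0.7,-0.02,0.3,1,0,-0.44,0,0.81,-0.02,0.5,1,0,-0.55,0,0.81,-0.02,0.7,1,0,-0.667,0,0.81,-0.02,0.88,1,0,-0.667,0,0.81,-0.02,0.88,1,0,-0.667,0,0.81,-0.02,0.88,1]'

```text
t: 12.68
eef_pos: [0.4667, -0.1069, 0.1329]
ee_rot: [3.139, 1.047, -1.814]
force: [0.2, 0.6, 1.1]
width: 0.0876
gripper_force: 0.0
```

Call:
arm_command --series '[0,0,0,0,0,0.3,1,0,0,0,0,0,0.6,1,0,0,0,0,0,0.85,1,0,0,0,0,0,0.85,1,0,0,0,0,0,0.85,0,0,0,0,0,0,0.85,0,0,0,0,0,0,0.85,0,0,0,0,0,0,0.85,0]'

```text
t: 13.68
eef_pos: [0.4843, -0.0361, 0.0915]
ee_rot: [-3.139, 1.049, -1.812]
force: [-1.7, -0.2, 2.8]
width: 0.0599
gripper_force: 40.0
```

Run:
```python
from h import *
s=st();print(np.round(s['q'],2));p=s['eef_pos']*1000
m,im=snap('side');
cv2.imwrite('pics/c7.png',cv2.resize(im[100:330,150:420],(540,460)))
plan([(p+[0,0,60],tool(166,-60)),(p+[0,-40,60],tool(166,0)),(p+[0,-40,60],tool(166,30)),(p+[0,-40,10-90],tool(166,30))],(p,tool(166,-60)))
```

```text
t 13.68 p [484.3 -36.1  91.5] rpy [-179.8   60.1 -103.8] F [-1.7 -0.2  2.8] w 59.9 gf 40.0
[-0.54  0.53 -0.22 -1.   -1.42  0.78]
[0.0, 0.0, 0.0] [-0.52, -0.0, -0.3] rows 1.0
[-0.0, 0.667, 0.0] [0.194, -0.097, -0.336] rows 5.6
[0.0, 0.333, 0.0] [0.0, 0.0, 0.0] rows 2.8
[0.0, 0.0, 0.0] [-0.7, -0.0, 1.212] rows 2.2
```

View pics/c7.png

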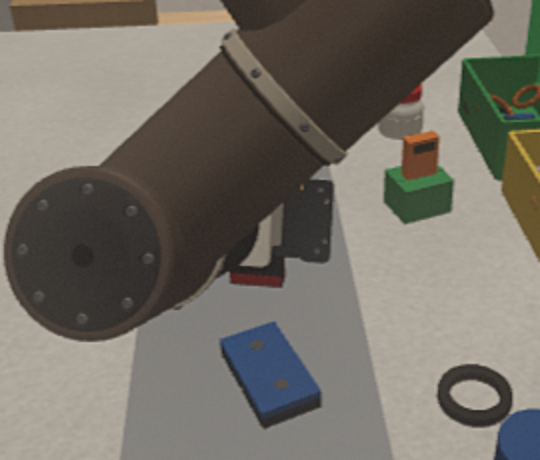

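Call:
arm_command --series '[0,0,0,-0.26,0,-0.15,0,0,0,0,-0.52,0,-0.3,0,0,0,0,-0.52,0,-0.3,0]'

```text
t: 14.1
eef_pos: [0.4852, -0.0368, 0.1523]
ee_rot: [-3.131, 1.046, -1.805]
force: [0.8, 0.8, -5.0]
width: 0.0593
gripper_force: 40.0
```

Call:
arm_command --series '[0,0.1,0,-0.04,0,-0.02,0,0,0.21,0,-0.08,0,-0.05,0,0,0.32,0,-0.08,0,-0.05,0,0,0.43,0,-0.08,0,-0.05,0,0,0.54,0,-0.08,0,-0.05,0,0,0.667,0,-0.08,0,-0.05,0,0,0.667,0,-0.08,0,-0.05,0]'

```text
t: 14.98
eef_pos: [0.4834, -0.0333, 0.159]
ee_rot: [3.141, -0.003, -1.807]
force: [-0.9, -0.1, -5.7]
width: 0.0598
gripper_force: 40.0
```

Call:
arm_command --series '[0,0.11,0,0,0,0,0,0,0.22,0,0,0,0,0,0,0.333,0,0,0,0,0,0,0.333,0,0,0,0,0,0,0.333,0,0,0,0,0]'

```text
t: 15.6
eef_pos: [0.4834, -0.0366, 0.1593]
ee_rot: [3.139, -0.521, -1.814]
force: [-0.4, -0.1, -4.1]
width: 0.0597
gripper_force: 40.0
```

Run:
```python
from h import *
s=st();print(np.round(s['q'],2));p=s['eef_pos']*1000
plan([([510,-10,95],tool(166,30)),([510,-10,8],tool(166,30)),([510,-10,7],tool(166,30))])
```

```text
t 15.6 p [483.4 -36.6 159.3] rpy [ 179.9  -29.9 -103.9] F [-0.4 -0.1 -4.1] w 59.7 gf 40.0
[ 0.61  0.25 -0.55  0.36 -1.2  -1.05]
[0.001, 0.002, 0.001] [-0.599, -0.195, 0.397] rows 1.2
[0.0, 0.0, 0.0] [-0.435, -0.0, 0.753] rows 1.4
[0.0, 0.0, 0.0] [-0.005, -0.0, 0.009] rows 0.0
```

Call:
arm_command --series '[0,0,0,-0.3,-0.1,0.2,0,0,0,0,-0.6,-0.195,0.397,0,0,0,0,-0.6,-0.195,0.397,0]'

```text
t: 15.98
eef_pos: [0.5105, -0.0106, 0.0947]
ee_rot: [3.14, -0.522, -1.815]
force: [0.2, 0.1, -4.1]
width: 0.0598
gripper_force: 40.0
```

Call:
arm_command --series '[0,0,0,-0.2,0,0.35,0,0,0,0,-0.42,0,0.727,0,0,0,0,-0.435,0,0.753,0,0,0,0,-0.435,0,0.753,0]'

```text
t: 16.48
eef_pos: [0.5119, -0.0099, 0.011]
ee_rot: [-3.139, -0.521, -1.816]
force: [-0.3, -0.2, -4.1]
width: 0.0595
gripper_force: 40.0
```

Call:
arm_command --series '[0,0,0,-0.01,0,0.018,0,0,0,0,-0.01,0,0.018,0,0,0,0,-0.01,0,0.018,0]'

```text
t: 16.85
eef_pos: [0.5115, -0.0093, 0.008]
ee_rot: [-3.139, -0.521, -1.815]
force: [-0.6, -0.9, -4.4]
width: 0.0593
gripper_force: 40.0
```

Call:
arm_command --series '[0,0,0,-0.01,0,0.018,0,0,0,0,-0.01,0,0.018,0,0,0,0,-0.01,0,0.018,0]'

```text
t: 17.23
eef_pos: [0.5115, -0.0093, 0.0055]
ee_rot: [-3.139, -0.522, -1.814]
force: [1.0, 2.3, -0.6]
width: 0.06
gripper_force: 40.0
```

Call:
arm_command --series '[0,0,0,-0.01,0,0.018,0,0,0,0,-0.01,0,0.018,0,0,0,0,-0.01,0,0.018,0]'

```text
t: 17.6
eef_pos: [0.5116, -0.0093, 0.0035]
ee_rot: [-3.139, -0.522, -1.814]
force: [0.4, 3.6, 2.0]
width: 0.06
gripper_force: 40.0
```

Call:
arm_command --series '[0,0,0,-0.01,0,0.018,0,0,0,0,-0.01,0,0.018,0,0,0,0,-0.01,0,0.018,0]'

```text
t: 17.98
eef_pos: [0.5114, -0.0096, 0.0012]
ee_rot: [-3.14, -0.522, -1.814]
force: [1.3, 3.4, 2.4]
width: 0.0596
gripper_force: 40.0
```

Call:
arm_command --series '[0,0,0,0,0,0,1,0,0,0,0,0,0,1,0,0,0,0,0,0,1,0,0,0,0,0,0,1,0,0,0,0,0,0,1,0,0,0,0,0,-0.3,1,0,0,0,0,0,-0.7,1,0,0,0,0,0,-1,1]'

```text
t: 18.98
eef_pos: [0.5235, 0.0397, 0.0892]
ee_rot: [-3.139, -0.522, -1.814]
force: [0.4, 0.3, -0.7]
width: 0.0876
gripper_force: 0.0
```

Run:
```python
from h import *
s=st();p=s['eef_pos']*1000
m,im=snap('side');m2,im2=snap('scene','sc8');m3,im3=snap('wrist')
cv2.imwrite('pics/c8.png',np.hstack([cv2.resize(im[100:330,150:420],(400,340)),cv2.resize(im3,(400,340))]))
for k in blobs(im2,'blue')[:2]:print(*rect(m2,k,.022))
for k in blobs(im2,'red',15):print(*rect(m2,k,.022))
g=np.array([502,-240,0]);
plan([([520,-60,180],tool(185,0)),([511,-160,150],tool(200,-10)),([502,-240,85],tool(200,-30)),(g,tool(200,-30))])
```

```text
t 18.98 p [523.5  39.7  89.2] rpy [-179.9  -29.9 -104. ] F [ 0.4  0.3 -0.7] w 87.6 gf 0.0
[ 687.4 -375.9] [100.6  70.5] 19.5
[ 490.1 -207.6] [110.2  63.1] -69.7
[690.4 323.7] [66.6 58.7] -34.8
[493.2 -90.3] [58.2 14.6] -14.5
[515.7  -1.6] [58.3 14.3] -14.7
[0.052, -0.328, -0.205] [1.303, -0.204, -0.303] rows 3.3
[-0.015, -0.11, -0.166] [0.988, 0.177, 0.3] rows 1.7
[0.0, -0.222, 0.0] [0.823, 0.358, 0.515] rows 1.9
[0.0, 0.0, 0.0] [0.425, -0.0, 0.736] rows 1.4
```

View pics/c8.png

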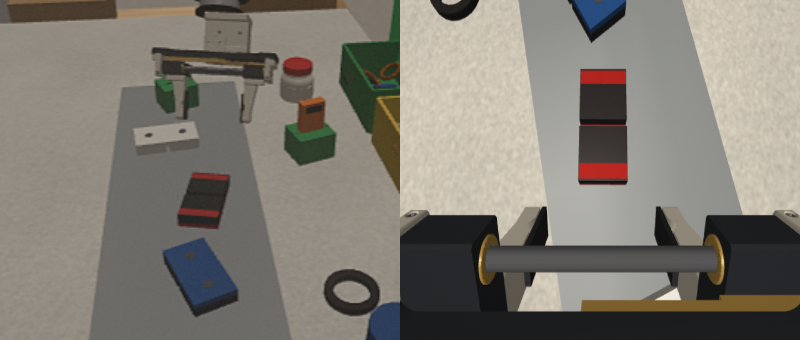

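Run:
```python
from h import *
g=np.array([502,-240,0]);
plan([([521,-20,160],tool(178,10)),([511,-110,165],tool(195,-10)),([503,-200,125],tool(200,-30)),([502,-240,40],tool(200,-30)),(g,tool(200,-30))])
```

```text
[0.043, -0.219, -0.125] [0.865, -0.117, -0.324] rows 2.2
[-0.0, -0.221, -0.19] [0.898, 0.069, 0.108] rows 2.4
[-0.019, -0.222, -0.052] [0.905, 0.31, 0.247] rows 1.9
[0.0, 0.0, 0.0] [0.748, 0.146, 0.55] rows 1.5
[0.0, 0.0, 0.0] [0.2, -0.0, 0.346] rows 0.6
```

Call:
arm_command --series '[0.02,-0.11,-0.06,0.43,-0.06,-0.16,1,0.043,-0.219,-0.125,0.865,-0.117,-0.324,1,0.043,-0.219,-0.125,0.865,-0.117,-0.324,1,0.043,-0.219,-0.125,0.865,-0.117,-0.324,1]'

```text
t: 19.62
eef_pos: [0.5195, -0.0225, 0.1592]
ee_rot: [3.14, -0.177, -1.61]
force: [0.0, -0.3, 0.3]
width: 0.0877
gripper_force: 0.0
```

Call:
arm_command --series '[0,-0.11,-0.09,0.45,0.03,0.05,1,0,-0.221,-0.19,0.898,0.069,0.108,1,0,-0.221,-0.19,0.898,0.069,0.108,1,0,-0.221,-0.19,0.898,0.069,0.108,1]'

```text
t: 20.12
eef_pos: [0.5096, -0.1124, 0.1625]
ee_rot: [3.136, 0.176, -1.312]
force: [0.6, 1.0, -0.3]
width: 0.0876
gripper_force: 0.0
```

Call:
arm_command --series '[-0.01,-0.11,-0.026,0.45,0.16,0.12,1,-0.019,-0.222,-0.052,0.905,0.31,0.247,1,-0.019,-0.222,-0.052,0.905,0.31,0.247,1,-0.019,-0.222,-0.052,0.905,0.31,0.247,1]'

```text
t: 20.62
eef_pos: [0.5007, -0.2014, 0.1208]
ee_rot: [3.13, 0.526, -1.232]
force: [-0.5, 0.6, 0.1]
width: 0.0877
gripper_force: 0.0
```

Run:
```python
from h import *
s=st()
m,im=snap('scene');print([rect(m,k,.022) for k in blobs(im,'blue')[:2]]);m,im=snap('wrist');print([rect(m,k,.022) for k in blobs(im,'blue')[:2]])
plan([([502,-240,40],tool(200,-30)),([502,-240,0],tool(200,-30))])
```

```text
t 20.62 p [ 500.7 -201.4  120.8] rpy [179.3  30.1 -70.6] F [-0.5  0.6  0.1] w 87.7 gf 0.0
[(array([ 687.2, -376. ]), array([100.4,  70.5]), 19.5), (array([ 577.8, -792.7]), array([253.4,  11.3]), -0.3)]
[(array([ 487. , -208.7]), array([112.5,  59.2]), -69.8)]
[0.002, -0.002, -0.001] [0.751, 0.136, 0.552] rows 1.5
[0.0, 0.0, 0.0] [0.2, -0.0, 0.346] rows 0.6
```

Call:
arm_command --series '[0,0,0,0.37,0.07,0.28,1,0,0,0,0.751,0.136,0.552,1,0,0,0,0.751,0.136,0.552,1,0,0,0,0.751,0.136,0.552,1]'

```text
t: 21.22
eef_pos: [0.503, -0.2399, 0.0422]
ee_rot: [3.141, 0.519, -1.221]
force: [1.1, 0.3, 1.0]
width: 0.0877
gripper_force: 0.0
```

Call:
arm_command --series '[0,0,0,0.1,0,0.173,1,0,0,0,0.2,0,0.346,1,0,0,0,0.2,0,0.346,1,0,0,0,0.2,0,0.346,0,0,0,0,0.2,0,0.346,0,0,0,0,0.2,0,0.346,0,0,0,0,0.2,0,0.346,0,0,0,0,0.2,0,0.346,0]'

```text
t: 22.22
eef_pos: [0.5014, -0.2415, -0.0004]
ee_rot: [3.138, 0.522, -1.225]
force: [-1.0, -3.0, 2.9]
width: 0.0595
gripper_force: 39.9
```

Run:
```python
from h import *
s=st();p=s['eef_pos']*1000
plan([(p+[0,0,85],tool(200,-30)),(p+[0,0,140],tool(200,30)),(p+[0,0,140],tool(200,60)),(p+[0,0,95],tool(200,60))],(p,tool(200,-30)))
```

```text
t 22.23 p [ 5.014e+02 -2.415e+02 -4.000e-01] rpy [179.8  29.9 -70.2] F [-1.  -3.   2.9] w 59.5 gf 39.9
[0.0, 0.0, 0.0] [-0.425, 0.0, -0.736] rows 1.4
[0.0, 0.667, 0.0] [-0.275, 0.0, -0.476] rows 5.6
[0.0, 0.333, -0.0] [0.0, 0.0, 0.0] rows 2.8
[0.0, 0.0, 0.0] [-0.39, 0.0, 0.225] rows 0.7
```

Call:
arm_command --series '[0,0,0,-0.1,0,-0.17,0,0,0,0,-0.25,0,-0.43,0,0,0,0,-0.425,0,-0.736,0,0,0,0,-0.425,0,-0.736,0]'

```text
t: 22.72
eef_pos: [0.5037, -0.2419, 0.0877]
ee_rot: [-3.139, 0.518, -1.222]
force: [-1.0, 0.4, -5.1]
width: 0.0599
gripper_force: 39.9
```

Call:
arm_command --series '[0,0.11,0,-0.05,0,-0.08,0,0,0.22,0,-0.1,0,-0.17,0,0,0.33,0,-0.14,0,-0.24,0,0,0.44,0,-0.18,0,-0.32,0,0,0.55,0,-0.23,0,-0.4,0,0,0.667,0,-0.275,0,-0.476,0,0,0.667,0,-0.275,0,-0.476,0]'

```text
t: 23.6
eef_pos: [0.5009, -0.2396, 0.1387]
ee_rot: [3.138, -0.527, -1.22]
force: [1.1, -2.0, -3.1]
width: 0.0597
gripper_force: 39.9
```

Call:
arm_command --series '[0,0.1,0,0,0,0,0,0,0.22,0,0,0,0,0,0,0.333,0,0,0,0,0,0,0.333,0,0,0,0,0,0,0.333,0,0,0,0,0]'

```text
t: 24.22
eef_pos: [0.5612, -0.2256, 0.1606]
ee_rot: [3.067, -1.021, -1.215]
force: [-0.4, -0.5, -3.7]
width: 0.0595
gripper_force: 39.9
```

Call:
arm_command --series '[0,0,0,-0.19,0,0.11,0,0,0,0,-0.37,0,0.214,0,0,0,0,-0.38,0,0.22,0,0,0,0,-0.39,0,0.225,0,0,0,0,-0.4,0,0.231,0,0,0,0,-0.41,0,0.236,0,0,0,0,-0.41,0,0.236,0]'

```text
t: 25.1
eef_pos: [0.5704, -0.2228, 0.118]
ee_rot: [3.062, -1.02, -1.221]
force: [0.3, 0.1, -4.5]
width: 0.0596
gripper_force: 39.9
```

Run:
```python
from h import *
s=st();print(np.round(s['q'],2))
```

```text
t 25.1 p [ 570.4 -222.8  118. ] rpy [175.4 -58.5 -70. ] F [ 0.3  0.1 -4.5] w 59.6 gf 39.9
[ 0.22  0.41 -1.02  1.52 -1.02 -1.35]
```

Run:
```python
from h import *
im=cv2.imread('pics/sc8.png');m=arm.camera_model('scene')
print(cast(m,[[255,287],[205,309],[311,193]],.0).round(3))
plan([([585,-190,120],tool(185,60)),([585,-190,97],tool(185,60))])
```

```text
[[ 0.677 -0.254  0.   ]
 [ 0.68  -0.378  0.   ]
 [ 0.478 -0.019  0.   ]]
[-0.093, 0.013, 0.086] [-0.118, -0.231, -0.249] rows 1.1
[0.0, 0.0, 0.0] [-0.199, 0.0, 0.115] rows 0.4
```

Call:
arm_command --series '[-0.093,0.013,0.086,-0.118,-0.231,-0.249,0,-0.093,0.013,0.086,-0.118,-0.231,-0.249,0,-0.093,0.013,0.086,-0.118,-0.231,-0.249,0,-0.093,0.013,0.086,-0.118,-0.231,-0.249,0]'

```text
t: 25.6
eef_pos: [0.5845, -0.1904, 0.1197]
ee_rot: [3.139, -1.047, -1.48]
force: [-1.0, -0.2, -4.7]
width: 0.0596
gripper_force: 39.9
```

Run:
```python
from h import *
s=st();print(np.round(s['q'],2))
plan([([585,-190,120],tool(185,60)),([585,-190,97],tool(185,60))])
```

```text
t 25.6 p [ 584.5 -190.4  119.7] rpy [179.9 -60.  -84.8] F [-1.  -0.2 -4.7] w 59.6 gf 39.9
[ 0.39  0.51 -0.83  1.15 -1.13 -1.32]
[-0.0, 0.0, 0.001] [0.001, -0.005, -0.004] rows 0.0
[0.0, 0.0, 0.0] [-0.199, 0.0, 0.115] rows 0.4
```

Reached it cleanly. I'll lower until the pad touches.

Call:
arm_command --series '[0,0,0,-0.1,0,0.058,0,0,0,0,-0.2,0,0.115,0,0,0,0,-0.23,0,0.133,0,0,0,0,-0.235,0,0.136,0,0,0,0,-0.24,0,0.139,0,0,0,0,-0.24,0,0.139,0]'

```text
t: 26.35
eef_pos: [0.5844, -0.1917, 0.0945]
ee_rot: [-3.141, -1.052, -1.486]
force: [-5.2, 1.3, 10.7]
width: 0.0598
gripper_force: 39.9
```

Call:
arm_command --series '[0,0,0,-0.009,0,0.005,0,0,0,0,-0.009,0,0.005,0,0,0,0,-0.009,0,0.005,0]'

```text
t: 26.72
eef_pos: [0.5844, -0.1919, 0.0944]
ee_rot: [-3.14, -1.053, -1.487]
force: [-6.9, 2.8, 16.8]
width: 0.0596
gripper_force: 39.9
```

Call:
arm_command --series '[0,0,0,-0.009,0,0.005,0,0,0,0,-0.009,0,0.005,0,0,0,0,-0.009,0,0.005,0]'

```text
t: 27.1
eef_pos: [0.5843, -0.1923, 0.0943]
ee_rot: [-3.139, -1.055, -1.488]
force: [-8.7, 2.5, 20.8]
width: 0.0598
gripper_force: 40.0
```

Call:
arm_command --series '[0,0,0,-0.009,0,0.005,0,0,0,0,-0.009,0,0.005,0,0,0,0,-0.009,0,0.005,0]'

```text
t: 27.48
eef_pos: [0.5841, -0.1927, 0.0942]
ee_rot: [-3.139, -1.057, -1.489]
force: [-9.2, 2.2, 24.7]
width: 0.0597
gripper_force: 40.0
```

Run:
```python
from h import *
a_=np.radians(95);u=np.array([np.cos(a_),np.sin(a_),0]);k=np.array([0,0,1])
p=np.array([584.1,-192.5,96]);b=p+85*(.866*u+.5*k);g=np.array([582.3,-171.6,92]);a=g+85*(-.866*u+.5*k);top=np.array([583,-165,225])
plan([(b,tool(185,60)),(top,tool(185,0)),(a,tool(185,-60)),(g,tool(185,-60))],(p,tool(185,60)))
```

```text
[0.0, 0.0, 0.0] [0.0, -0.0, -0.85] rows 1.4
[0.0, -0.667, 0.0] [0.98, -0.013, -0.033] rows 5.6
[0.0, -0.667, 0.0] [0.801, 0.013, 0.905] rows 5.6
[0.0, 0.0, 0.0] [0.0, -0.0, 0.85] rows 1.4
```

Call:
arm_command --series '[0,0,0,0.025,0,-0.015,0,0,0,0,0.025,0,-0.015,1,0,0,0,0.025,0,-0.015,1,0,0,0,0.025,0,-0.015,1,0,0,0,0.025,0,-0.015,1,0,0,0,0.025,0,-0.3,1,0,0,0,0.025,0,-0.6,1,0,0,0,0.025,0,-0.86,1]'

```text
t: 28.48
eef_pos: [0.5787, -0.1161, 0.1345]
ee_rot: [3.141, -1.046, -1.483]
force: [0.5, 0.4, 0.5]
width: 0.0874
gripper_force: 0.0
```

Call:
arm_command --series '[0,0,0,0.4,0.0,-0.02,1,0,-0.1,0,0.8,0.0,-0.06,1,0,-0.22,0,1,0.0,-0.06,1,0,-0.34,0,1,0.0,-0.06,1,0,-0.45,0,1,0.0,-0.06,1,0,-0.56,0,1,0.0,-0.06,1,0,-0.667,0,1,0.0,-0.06,1,0,-0.667,0,1,0.0,-0.06,1]'

```text
t: 29.48
eef_pos: [0.5833, -0.164, 0.2243]
ee_rot: [-3.14, 0.004, -1.489]
force: [-0.5, 0.0, -0.0]
width: 0.0875
gripper_force: 0.0
```

Run:
```python
from h import *
s=st()
m,im=snap('side');m2,im2=snap('scene');m3,im3=snap('wrist')
cv2.imwrite('pics/c9.png',np.hstack([cv2.resize(im[100:330,150:420],(400,340)),cv2.resize(im3,(400,340))]))
a_=np.radians(95);u=np.array([np.cos(a_),np.sin(a_),0]);k=np.array([0,0,1])
g=np.array([582.3,-171.6,92]);a=g+85*(-.866*u+.5*k)
plan([(a,tool(185,-60)),(g,tool(185,-60))])
for k in blobs(im2,'red',15):print(*rect(m2,k,.022))
for k in blobs(im3,'blue',15):print(cv2.boundingRect(k),*rect(m3,k,.11))
```

```text
t 29.48 p [ 583.3 -164.   224.3] rpy [-179.9    0.2  -85.3] F [-0.5  0.  -0. ] w 87.5 gf 0.0
[0.001, -0.667, -0.001] [0.831, 0.003, 0.886] rows 5.6
[0.0, 0.0, 0.0] [0.0, -0.0, 0.85] rows 1.4
[690.5 323.3] [69.2 58.9] -55.2
[515.7  -1.5] [58.3 14.1] -14.7
[500.1 -91.6] [42.8 13.5] -21.9
(290, 174, 71, 9) [ 580.4 -175.9] [58.9  6.9] 4.8
(0, 146, 58, 26) [ 826.5 -170. ] [46.  15.7] -7.1
(0, 114, 54, 27) [ 823.  -199.2] [41.5 14. ] -10.3
(316, 154, 14, 3) [ 584.2 -195.2] [10.7  1.7] 4.8
```

View pics/c9.png

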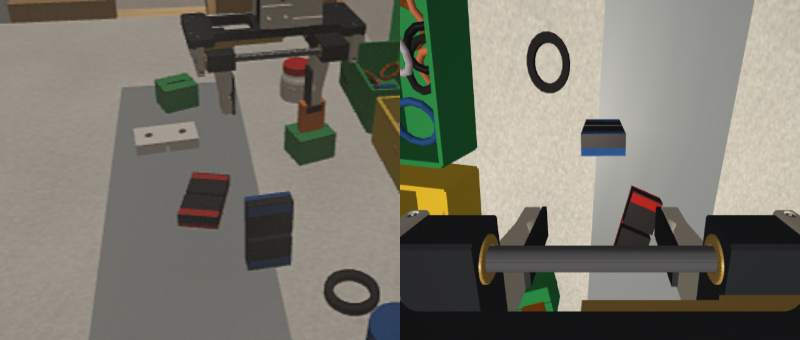

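Call:
arm_command --series '[0,-0.11,0,0.27,0,0,1,0,-0.22,0,0.5,0,0.1,1,0,-0.33,0,0.7,0,0.3,1,0,-0.44,0,0.83,0,0.5,1,0,-0.55,0,0.83,0,0.7,1,0,-0.667,0,0.83,0,0.886,1,0,-0.667,0,0.83,0,0.886,1,0,-0.667,0,0.83,0,0.886,1]'

```text
t: 30.62
eef_pos: [0.59, -0.2436, 0.1346]
ee_rot: [3.137, 1.046, -1.485]
force: [0.9, 0.8, 2.6]
width: 0.0877
gripper_force: 0.0
```

Run:
```python
from h import *
s=st();print(np.round(s['q'],2))
plan([([582.3,-171.6,92],tool(185,-60))])
```

```text
t 30.62 p [ 590.  -243.6  134.6] rpy [179.7  59.9 -85.1] F [0.9 0.8 2.6] w 87.7 gf 0.0
[-0.59  0.82  0.5  -0.8  -1.94  0.66]
[0.002, -0.001, -0.001] [0.006, 0.012, 0.84] rows 1.3
```

Call:
arm_command --series '[0,0,0,0,0.01,0.3,1,0,0,0,0,0.01,0.6,1,0,0,0,0,0.01,0.84,1,0,0,0,0,0.01,0.84,1,0,0,0,0,0.01,0.84,0,0,0,0,0,0.01,0.84,0,0,0,0,0,0.01,0.84,0,0,0,0,0,0.01,0.84,0]'

```text
t: 31.62
eef_pos: [0.582, -0.1724, 0.0936]
ee_rot: [3.141, 1.049, -1.484]
force: [-1.9, -0.7, 5.0]
width: 0.0594
gripper_force: 39.9
```

Call:
arm_command --series '[0,0,0,-0.26,0,-0.15,0,0,0,0,-0.52,0,-0.3,0,0,0,0,-0.52,0,-0.3,0]'

```text
t: 32.0
eef_pos: [0.5839, -0.1732, 0.1576]
ee_rot: [-3.129, 1.044, -1.473]
force: [-0.0, -1.1, -4.4]
width: 0.0597
gripper_force: 39.9
```

Call:
arm_command --series '[0,0.1,0,-0.04,0,-0.02,0,0,0.21,0,-0.08,0,-0.05,0,0,0.32,0,-0.08,0,-0.05,0,0,0.43,0,-0.08,0,-0.05,0,0,0.54,0,-0.08,0,-0.05,0,0,0.667,0,-0.08,0,-0.05,0,0,0.667,0,-0.08,0,-0.05,0]'

```text
t: 32.88
eef_pos: [0.5806, -0.1688, 0.1629]
ee_rot: [3.14, 0.0, -1.478]
force: [-0.7, 0.6, -4.1]
width: 0.0594
gripper_force: 40.0
```

Call:
arm_command --series '[0,0.11,0,0,0,0,0,0,0.22,0,0,0,0,0,0,0.333,0,0,0,0,0,0,0.333,0,0,0,0,0,0,0.333,0,0,0,0,0]'

```text
t: 33.5
eef_pos: [0.5822, -0.1727, 0.1625]
ee_rot: [3.14, -0.519, -1.485]
force: [0.5, -0.1, -4.1]
width: 0.0596
gripper_force: 40.0
```

Run:
```python
from h import *
s=st();print(np.round(s['q'],2));p=s['eef_pos']*1000
plan([([590,-120,95],tool(185,30)),([590,-120,9],tool(185,30))])
```

```text
t 33.5 p [ 582.2 -172.7  162.5] rpy [179.9 -29.8 -85.1] F [ 0.5 -0.1 -4.1] w 59.6 gf 40.0
[ 0.31  0.27 -0.6   0.64 -0.94 -0.67]
[0.001, 0.003, -0.001] [-0.785, -0.123, 0.328] rows 1.4
[0.0, 0.0, 0.0] [-0.43, 0.0, 0.745] rows 1.4
```

Call:
arm_command --series '[0,0,0,-0.4,-0.06,0.16,0,0,0,0,-0.785,-0.123,0.328,0,0,0,0,-0.785,-0.123,0.328,0]'

```text
t: 33.88
eef_pos: [0.5902, -0.12, 0.0934]
ee_rot: [3.139, -0.52, -1.484]
force: [-0.6, -1.1, -3.6]
width: 0.0596
gripper_force: 40.0
```

Call:
arm_command --series '[0,0,0,-0.2,0,0.35,0,0,0,0,-0.4,0,0.7,0,0,0,0,-0.43,0,0.745,0,0,0,0,-0.43,0,0.745,0]'

```text
t: 34.38
eef_pos: [0.5911, -0.1206, 0.0104]
ee_rot: [-3.14, -0.522, -1.486]
force: [0.4, 0.1, -3.2]
width: 0.0596
gripper_force: 40.0
```

Call:
arm_command --series '[0,0,0,-0.01,0,0.018,0,0,0,0,-0.02,0,0.036,0,0,0,0,-0.02,0,0.036,0,0,0,0,-0.02,0,0.036,0]'

```text
t: 34.88
eef_pos: [0.5914, -0.1191, 0.0058]
ee_rot: [-3.14, -0.522, -1.483]
force: [2.9, 1.6, 0.8]
width: 0.0598
gripper_force: 39.9
```

Call:
arm_command --series '[0,0,0,-0.01,0,0.018,0,0,0,0,-0.01,0,0.018,0,0,0,0,-0.01,0,0.018,0]'

```text
t: 35.25
eef_pos: [0.5906, -0.1195, 0.003]
ee_rot: [-3.141, -0.522, -1.483]
force: [1.7, 3.2, 1.5]
width: 0.0594
gripper_force: 39.9
```

Call:
arm_command --series '[0,0,0,-0.01,0,0.018,0,0,0,0,-0.01,0,0.018,0,0,0,0,-0.01,0,0.018,0]'

```text
t: 35.62
eef_pos: [0.5905, -0.1196, 0.0017]
ee_rot: [-3.14, -0.522, -1.484]
force: [-3.8, 6.4, 12.2]
width: 0.0597
gripper_force: 40.0
```

Call:
arm_command --series '[0,0,0,0,0,0,1,0,0,0,0,0,0,1,0,0,0,0,0,0,1,0,0,0,0,0,0,1,0,0,0,0,0,0,1,0,0,0,0,0,-0.3,1,0,0,0,0,0,-0.7,1,0,0,0,0,0,-1,1]'

```text
t: 36.62
eef_pos: [0.586, -0.0691, 0.0886]
ee_rot: [-3.141, -0.521, -1.483]
force: [0.6, 0.8, -0.2]
width: 0.0875
gripper_force: 0.0
```

Run:
```python
from h import *
s=st();print(np.round(s['q'],2))
plan([([620,-30,175],tool(160,10)),([685,40,210],tool(130,0)),([692,75,215],tool(107,0))])
```

```text
t 36.62 p [586.  -69.1  88.6] rpy [-180.   -29.9  -85. ] F [ 0.6  0.8 -0.2] w 87.5 gf 0.0
[ 0.48  0.37 -0.64  0.64 -0.88 -0.89]
[-0.095, -0.217, 0.263] [0.118, -0.373, -0.928] rows 3.0
[-0.029, -0.109, 0.332] [-0.806, -0.371, -0.498] rows 3.0
[0.0, 0.0, 0.256] [-0.279, 0.223, -0.05] rows 2.1
```

Call:
arm_command --series '[0,0,0,0.05,-0.1,-0.4,1,-0.05,-0.11,0.13,0.118,-0.37,-0.928,1,-0.095,-0.217,0.263,0.118,-0.373,-0.928,1,-0.095,-0.217,0.263,0.118,-0.373,-0.928,1]'

```text
t: 37.12
eef_pos: [0.6207, -0.0297, 0.1745]
ee_rot: [-3.141, -0.17, -1.924]
force: [-0.6, -0.6, -0.7]
width: 0.0875
gripper_force: 0.0
```

Call:
arm_command --series '[-0.01,-0.05,0.16,-0.4,-0.18,-0.25,1,-0.029,-0.109,0.332,-0.806,-0.371,-0.498,1,-0.029,-0.109,0.332,-0.806,-0.371,-0.498,1,-0.029,-0.109,0.332,-0.806,-0.371,-0.498,1]'

```text
t: 37.62
eef_pos: [0.6846, 0.0385, 0.209]
ee_rot: [-3.141, 0.0, -2.443]
force: [-1.1, -0.4, -0.3]
width: 0.0878
gripper_force: 0.0
```

Call:
arm_command --series '[0,0,0.12,-0.14,0.11,-0.02,1,0,0,0.256,-0.279,0.223,-0.05,1,0,0,0.256,-0.279,0.223,-0.05,1,0,0,0.256,-0.279,0.223,-0.05,1]'

```text
t: 38.12
eef_pos: [0.6915, 0.0738, 0.2133]
ee_rot: [-3.14, -0.001, -2.841]
force: [0.1, -0.6, -0.4]
width: 0.0875
gripper_force: 0.0
```

Run:
```python
from h import *
s=st();print(np.round(s['q'],2))
m,im=snap('wrist','w10');m2,im2=snap('scene','sc10')
for k in blobs(im,'orange')[:3]: print(cv2.boundingRect(k),*rect(m,k,.105))
for k in blobs(im,'green')[:4]: print(cv2.boundingRect(k),*rect(m,k,.05))
for c in('red','blue'):
    for k in blobs(im2,c,15):print(c,*rect(m2,k,.022))
```

```text
t 38.12 p [691.5  73.8 213.3] rpy [-179.9   -0.  -162.8] F [ 0.1 -0.6 -0.4] w 87.5 gf 0.0
[ 0.39  0.39  0.06  0.   -1.24 -1.66]
(320, 173, 21, 48) [691.7  80.9] [41.3 16.9] 17.1
(0, 180, 124, 74) [ 819.2 -170.1] [122.8  66.2] 89.9
(564, 0, 76, 59) [488.2 270.4] [66.7 46.8] -68.9
(311, 320, 136, 33) [850.5 192.3] [158.2  44.2] -72.8
(299, 141, 61, 73) [688.9  80. ] [73.3 58.4] 17.2
red [691.1 323.2] [68.4 58.7] -34.8
red [493.2 -90.1] [58.2 15.1] -14.5
red [515.8  -1.3] [58.3 14.3] -14.3
blue [ 687.4 -375.9] [100.6  70.5] 19.5
blue [ 489.  -792.7] [175.3  10.3] -0.3
blue [ 662.  -793.2] [85.  11.2] -0.3
blue [ 598.7 -204. ] [58.3 14.3] 3.4
blue [ 591.2 -112.3] [58.4 13.5] 4.6
blue [ 359.2 -792.8] [69.4  8.9] -0.3
blue [ 281.7 -792.3] [81.4  9.1] -0.3
blue [ 876.3 -158.6] [48.8 27.9] -51.6
blue [ 599.1 -793.6] [40.8  9.7] -0.3
blue [ 198.7 -792.8] [75.5  7.3] -0.3
blue [864.3 250.8] [24.5  9.3] -29.9
blue [ 861.3 -193.1] [23.2  7.2] 6.3
blue [892.8 265.7] [27.7 10.7] -51.2
```

View pics/w10.png

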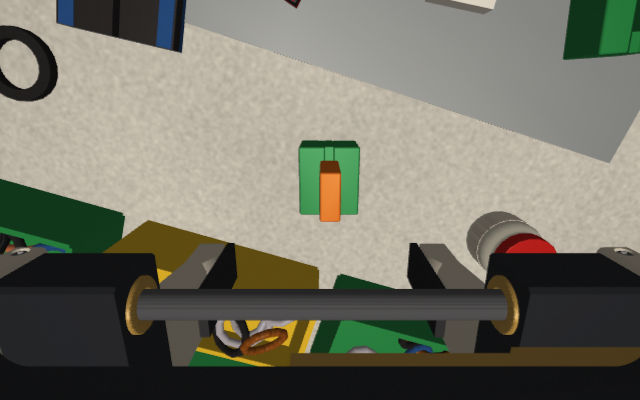

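Run:
```python
from h import *
plan([([691.8,81,130],tool(107.2,0)),([691.8,81,49],tool(107.2,0))])
m=arm.camera_model('wrist');print(cast(m,[[535,240]],.075))
```

```text
[-0.001, -0.0, -0.001] [-0.024, 0.071, 0.835] rows 1.3
[0.0, 0.0, 0.0] [0.0, 0.0, 0.81] rows 1.3
[[0.68355805 0.28764635 0.075     ]]
```

Call:
arm_command --series '[0,0,0,-0.012,0.035,0.4,1,0,0,0,-0.024,0.071,0.835,1,0,0,0,-0.024,0.071,0.835,1,0,0,0,-0.024,0.071,0.835,1]'

```text
t: 38.72
eef_pos: [0.6932, 0.0812, 0.132]
ee_rot: [-3.14, 0.002, -2.844]
force: [0.1, -0.2, 0.4]
width: 0.0877
gripper_force: 0.0
```

Call:
arm_command --series '[0,0,0,0,0,0.3,1,0,0,0,0,0,0.6,1,0,0,0,0,0,0.81,1,0,0,0,0,0,0.81,1]'

```text
t: 39.22
eef_pos: [0.6926, 0.0813, 0.0499]
ee_rot: [-3.141, 0.0, -2.845]
force: [0.2, -0.6, -0.4]
width: 0.0879
gripper_force: 0.0
```

Call:
arm_command --series '[0,0,0,0,0,0,0,0,0,0,0,0,0,0,0,0,0,0,0,0,0,0,0,0,0,0,0,0,0,0,0,0,0,0,0,0,0,0,0,0,0,0,0,0,0,0,0,0,0,0,0,0,0,0,0,0]' --force 30

```text
t: 40.22
eef_pos: [0.6923, 0.0815, 0.0492]
ee_rot: [-3.141, 0.0, -2.846]
force: [-0.4, -0.1, -0.5]
width: 0.0177
gripper_force: 30.0
```

Call:
arm_command --series '[0,0,0,0,0,0,0,0,0,0,0,0,0,0,0,0,0,0,0,0,0,0,0,0,0,0,0,0,0,0,0,0,0,0,0]'

```text
t: 40.85
eef_pos: [0.6923, 0.0815, 0.0492]
ee_rot: [-3.141, 0.0, -2.846]
force: [-0.0, -0.6, -1.2]
width: 0.0175
gripper_force: 30.0
```

The wrist view shows the gauge centred at about (330,195), and the grip agrees with the camera to within 0.5 mm. I'll lift it out and look at the red groove.

Run:
```python
from h import *
p=np.array([692.3,81.5,49.2])
plan([(p+[0,0,60],tool(107,0)),(p+[0,0,120],tool(107,0)),([635,10,170],tool(90,0)),([585,-66,165],tool(76,0))],(p,tool(107,0)))
```

```text
[0.0, 0.0, 0.0] [0.0, 0.0, -0.6] rows 1.0
[0.0, 0.0, 0.0] [0.0, 0.0, -0.6] rows 1.0
[0.0, 0.0, 0.189] [0.757, -0.516, -0.008] rows 1.6
[0.0, 0.0, 0.156] [0.5, -0.76, 0.05] rows 1.5
```

Call:
arm_command --series '[0,0,0,0,0,-0.05,0,0,0,0,0,0,-0.15,0,0,0,0,0,0,-0.3,0,0,0,0,0,0,-0.5,0,0,0,0,0,0,-0.6,0,0,0,0,0,0,-0.6,0]'

```text
t: 41.6
eef_pos: [0.6929, 0.0818, 0.1107]
ee_rot: [-3.141, 0.003, -2.846]
force: [-0.5, 0.1, -1.5]
width: 0.0177
gripper_force: 30.0
```

Call:
arm_command --series '[0,0,0,0,0,-0.3,0,0,0,0,0,0,-0.6,0,0,0,0,0,0,-0.6,0]'

```text
t: 41.98
eef_pos: [0.6934, 0.0818, 0.1715]
ee_rot: [-3.141, 0.004, -2.845]
force: [0.4, -1.0, -1.2]
width: 0.0181
gripper_force: 30.0
```

Call:
arm_command --series '[0,0,0.09,0.37,-0.26,0,0,0,0,0.189,0.757,-0.516,0,0,0,0,0.189,0.757,-0.516,0,0,0,0,0.189,0.757,-0.516,0,0]'

```text
t: 42.48
eef_pos: [0.6346, 0.01, 0.1685]
ee_rot: [-3.141, 0.0, 3.141]
force: [0.1, -0.0, -1.3]
width: 0.0175
gripper_force: 30.0
```

Call:
arm_command --series '[0,0,0.08,0.25,-0.38,0.02,0,0,0,0.156,0.5,-0.76,0.05,0,0,0,0.156,0.5,-0.76,0.05,0,0,0,0.156,0.5,-0.76,0.05,0,0,0,0.156,0.5,-0.76,0.05,0]'

```text
t: 43.1
eef_pos: [0.5856, -0.0649, 0.164]
ee_rot: [-3.141, 0.001, 2.897]
force: [-0.3, -0.2, -1.5]
width: 0.0178
gripper_force: 30.0
```

Run:
```python
from h import *
s=st();print(np.round(s['q'],2))
m,im=snap('wrist','w11')
for c in('red','blue'):
    for k in blobs(im,c,40):print(c,cv2.boundingRect(k),*rect(m,k,.022))
```

```text
t 43.1 p [585.6 -64.9 164. ] rpy [-180.    0.  166.] F [-0.3 -0.2 -1.5] w 17.8 gf 30.0
[ 0.22  0.26 -0.26  0.   -1.06 -2.04]
red (259, 50, 19, 73) [491.1 -89. ] [58.6 14. ] -14.2
red (366, 51, 20, 72) [5.137e+02 1.000e-01] [57.9 14. ] -14.1
red (318, 52, 8, 70) [502.5 -44.6] [56.2  6. ] -13.9
blue (68, 321, 47, 45) [ 699.4 -348.3] [57.7 47.8] -14.1
blue (258, 170, 34, 59) [ 589.5 -111.5] [57.9 13.7] 4.5
blue (168, 200, 37, 53) [ 596.5 -203. ] [57.7 14.1] 4.6
```

View pics/w11.png

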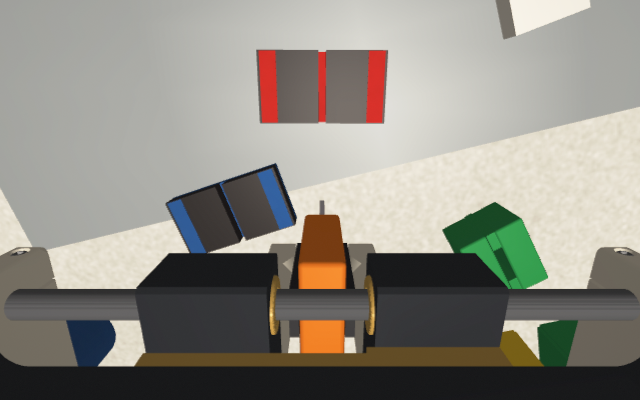

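The groove floor shows red at about (322,87) in the wrist picture, which gives (502.5,-44.6) at yaw 76. The blade is upright. I'll move above the groove.

Run:
```python
from h import *
plan([([502.7,-44.5,85],tool(75.9,0)),([502.7,-44.5,70],tool(75.9,0))])
```

```text
[-0.0, 0.0, 0.001] [0.853, -0.001, 0.789] rows 1.9
[0.0, 0.0, 0.0] [0.0, 0.0, 0.15] rows 0.2
```

Call:
arm_command --series '[0,0,0,0.5,0,0.2,0,0,0,0,0.853,0,0.6,0,0,0,0,0.853,0,0.789,0,0,0,0,0.853,0,0.789,0,0,0,0,0.853,0,0.789,0,0,0,0,0.853,0,0.789,0]'

```text
t: 43.9
eef_pos: [0.5033, -0.0449, 0.0862]
ee_rot: [3.141, 0.002, 2.896]
force: [0.1, 0.4, -1.5]
width: 0.0179
gripper_force: 30.0
```

```bash
cat >> h.py <<'E'
def across(c,name,psi):
    "lateral place (mm, along yaw psi) of the paint bars' midpoint and of the TCP"
    m,im=snap('wrist',name);n=np.array([np.cos(np.radians(psi)),np.sin(np.radians(psi))]);s=st()
    r=[rect(m,k,.022) for k in blobs(im,c,40)];r=[x for x in r if 10<x[1][1]<18 and 30<x[1][0]<65]
    for x in r: print(x,round(x[0]@n,2))
    print('tcp',round(s['eef_pos'][:2]@n*1000,2),'bars mid',np.mean([x[0]@n for x in r[:2]]).round(2) if len(r)>1 else None)
E
python3 -c "
from h import *
across('red','w12',76)
plan([([502.7,-44.5,70],tool(75.9,0))])
"
```

```text
t 43.95 p [503. -45.  86.] rpy [1.800e+02 1.000e-01 1.659e+02] F [-0.1 -0.2 -0.8] w 18.1 gf 30.0
(array([490.9, -89.1]), array([58.2, 14.4]), -14.2) 32.31
(array([5.134e+02, 1.000e-01]), array([58.2, 14.3]), -14.3) 124.3
tcp 78.05 bars mid 78.3
[0.0, 0.001, 0.0] [0.005, 0.004, 0.16] rows 0.3
```

Call:
arm_command --series '[0,0,0,0,0.003,0.1,0,0,0,0,0,0.003,0.16,0,0,0,0,0,0.003,0.2,0,0,0,0,0,0.003,0.22,0,0,0,0,0,0.003,0.24,0,0,0,0,0,0.003,0.24,0]'

```text
t: 44.7
eef_pos: [0.5022, -0.0449, 0.0612]
ee_rot: [-3.141, 0.001, 2.896]
force: [-0.5, 0.8, -1.1]
width: 0.0178
gripper_force: 30.0
```

Call:
arm_command --series '[0,0,0,0,0,0.02,0,0,0,0,0,0,0.04,0,0,0,0,0,0,0.06,0,0,0,0,0,0,0.07,0,0,0,0,0,0,0.07,0]'

```text
t: 45.32
eef_pos: [0.5022, -0.0449, 0.0542]
ee_rot: [-3.141, 0.001, 2.896]
force: [0.3, 0.0, -1.7]
width: 0.0177
gripper_force: 30.0
```

Call:
arm_command --series '[0,0,0,0,0,0.01,0,0,0,0,0,0,0.02,0,0,0,0,0,0,0.025,0,0,0,0,0,0,0.03,0,0,0,0,0,0,0.03,0]'

```text
t: 45.95
eef_pos: [0.5023, -0.0448, 0.052]
ee_rot: [-3.141, 0.001, 2.896]
force: [-3.7, 0.1, 8.7]
width: 0.0179
gripper_force: 30.0
```

Call:
arm_command --series '[0,0,0,0,0,0,0,0,0,0,0,0,0,0]'

```text
t: 46.2
eef_pos: [0.5023, -0.0449, 0.052]
ee_rot: [-3.141, 0.001, 2.896]
force: [-1.8, 2.1, 9.5]
width: 0.0179
gripper_force: 30.0
```

Call:
arm_command --series '[0,0,0,0,0,0.005,0,0,0,0,0,0,0.005,0,0,0,0,0,0,0.005,0,0,0,0,0,0,0.005,0,0,0,0,0,0,0.005,0,0,0,0,0,0,0.005,0,0,0,0,0,0,0.005,0,0,0,0,0,0,0.005,0]'

```text
t: 47.2
eef_pos: [0.5024, -0.0449, 0.052]
ee_rot: [-3.141, 0.001, 2.896]
force: [-4.5, 1.4, 13.4]
width: 0.0179
gripper_force: 30.0
```

Call:
arm_command --series '[0,0,0,0,0,0,0,0,0,0,0,0,0,0,0,0,0,0,0,0,0,0,0,0,0,0,0,0]'

```text
t: 47.7
eef_pos: [0.5024, -0.0449, 0.052]
ee_rot: [-3.141, 0.001, 2.896]
force: [-4.1, 0.3, 13.0]
width: 0.0177
gripper_force: 30.0
```

Run:
```python
from h import *
# blue centre ~(593,-157), yaw 94.6: view pose 80 mm back along -tool x
p=np.array([502.3,-44.9,52.0])
plan([(p+[0,0,60],tool(75.9,0)),(p+[50,-30,110],tool(85,0)),([600,-110,165],tool(94.6,0)),([673,-150,165],tool(94.6,0))],(p-[0,0,1.5],tool(75.9,0)))
```

```text
[0.0, 0.0, 0.0] [0.0, 0.0, -0.615] rows 1.0
[0.0, 0.0, -0.101] [-0.558, -0.169, -0.5] rows 1.2
[0.0, 0.0, -0.107] [-0.506, -0.308, -0.03] rows 0.9
[0.0, 0.0, 0.0] [-0.696, -0.457, 0.0] rows 1.3
```

Call:
arm_command --series '[0,0,0,0,0,-0.05,0,0,0,0,0,0,-0.15,0,0,0,0,0,0,-0.35,0,0,0,0,0,0,-0.615,0,0,0,0,0,0,-0.615,0]'

```text
t: 48.32
eef_pos: [0.5038, -0.0445, 0.1146]
ee_rot: [3.14, 0.005, 2.896]
force: [-0.1, 0.1, -1.4]
width: 0.0178
gripper_force: 30.0
```

Call:
arm_command --series '[0,0,-0.05,-0.28,-0.08,-0.25,0,0,0,-0.101,-0.558,-0.169,-0.5,0,0,0,-0.101,-0.558,-0.169,-0.5,0]'

```text
t: 48.7
eef_pos: [0.5543, -0.0754, 0.1634]
ee_rot: [-3.141, 0.004, 3.054]
force: [-0.5, 0.0, -1.4]
width: 0.0181
gripper_force: 30.0
```

Call:
arm_command --series '[0,0,-0.05,-0.25,-0.15,-0.03,0,0,0,-0.107,-0.506,-0.308,-0.03,0,0,0,-0.107,-0.506,-0.308,-0.03,0]'

```text
t: 49.08
eef_pos: [0.5997, -0.1104, 0.1635]
ee_rot: [-3.141, -0.002, -3.062]
force: [-0.5, 0.9, -0.8]
width: 0.0177
gripper_force: 30.0
```

Call:
arm_command --series '[0,0,0,-0.35,-0.23,0,0,0,0,0,-0.696,-0.457,0,0,0,0,0,-0.696,-0.457,0,0,0,0,0,-0.696,-0.457,0,0]'

```text
t: 49.58
eef_pos: [0.6716, -0.1492, 0.1642]
ee_rot: [3.142, -0.002, -3.062]
force: [-0.3, 0.4, -1.8]
width: 0.0177
gripper_force: 30.0
```

Run:
```python
from h import *
across('blue','w13',94.6)
m=arm.camera_model('wrist');im=cv2.imread('pics/w13.png')
for k in blobs(im,'blue',40):print(cv2.boundingRect(k),*rect(m,k,.022))
m,im=snap('scene')
for k in blobs(im,'red',15):print(*rect(m,k,.022))
```

```text
t 49.62 p [ 671.7 -149.1  164.8] rpy [-180.    -0.  -175.4] F [-0.1 -0.6 -1.2] w 17.9 gf 30.0
(array([ 589.5, -111.5]), array([57.9, 13.6]), 4.6) -158.42
(array([ 597.1, -203.2]), array([57.1, 13.6]), 4.5) -250.43
tcp -202.47 bars mid -204.43
(0, 151, 131, 97) [ 708.5 -391.5] [136.1  81.8] -72.1
(364, 60, 19, 71) [ 589.7 -111.4] [58.  13.6] 4.6
(257, 61, 19, 70) [ 597.4 -203.2] [57.2 13.6] 4.6
(316, 61, 8, 69) [ 593.3 -157.4] [56.4  6. ] 4.6
[690.4 323.7] [66.6 58.7] -34.8
```

Run:
```python
from h import *
plan([([593.4,-157.4,85],tool(94.6,0))])
```

```text
[-0.0, -0.0, 0.0] [0.789, -0.02, 0.803] rows 1.8
```

Call:
arm_command --series '[0,0,0,0.5,-0.01,0.2,0,0,0,0,0.789,-0.02,0.6,0,0,0,0,0.789,-0.02,0.8,0,0,0,0,0.789,-0.02,0.8,0,0,0,0,0.789,-0.02,0.8,0,0,0,0,0.789,-0.02,0.8,0]'

```text
t: 50.42
eef_pos: [0.5955, -0.158, 0.0867]
ee_rot: [-3.141, 0.003, -3.06]
force: [0.3, -0.1, -1.3]
width: 0.0178
gripper_force: 30.0
```

```bash
python3 -c "
from h import *
across('blue','w14',94.6)
"
```

```text
t 50.48 p [ 595.3 -158.1   86.5] rpy [-1.800e+02  1.000e-01 -1.754e+02] F [-0.8 -0.1 -1.6] w 18.1 gf 30.0
(array([ 589.6, -111.7]), array([57.4, 13.7]), 4.6) -158.63
(array([ 597. , -203.4]), array([57.4, 13.8]), 4.6) -250.62
tcp -205.29 bars mid -204.62
```

Call:
arm_command --series '[0,0,0,0.015,0.006,0.1,0,0,0,0,0.015,0.006,0.16,0,0,0,0,0.015,0.006,0.2,0,0,0,0,0.015,0.006,0.22,0,0,0,0,0.015,0.006,0.24,0,0,0,0,0.015,0.006,0.24,0]'

```text
t: 51.22
eef_pos: [0.593, -0.1577, 0.0614]
ee_rot: [-3.141, 0.001, -3.061]
force: [0.3, -0.2, -0.7]
width: 0.0177
gripper_force: 30.0
```

Call:
arm_command --series '[0,0,0,0,0,0.02,0,0,0,0,0,0,0.04,0,0,0,0,0,0,0.06,0,0,0,0,0,0,0.07,0,0,0,0,0,0,0.07,0]'

```text
t: 51.85
eef_pos: [0.593, -0.1577, 0.0543]
ee_rot: [-3.141, 0.001, -3.061]
force: [-0.2, -0.3, -2.1]
width: 0.018
gripper_force: 30.0
```

In the groove with no contact force. Now down to the floor and hold.

Call:
arm_command --series '[0,0,0,0,0,0.01,0,0,0,0,0,0,0.02,0,0,0,0,0,0,0.03,0,0,0,0,0,0,0.035,0,0,0,0,0,0,0.035,0]'

```text
t: 52.48
eef_pos: [0.5931, -0.1577, 0.0521]
ee_rot: [-3.141, 0.001, -3.06]
force: [-2.9, 1.7, 8.3]
width: 0.018
gripper_force: 30.0
```

Call:
arm_command --series '[0,0,0,0,0,0,0,0,0,0,0,0,0,0,0,0,0,0,0,0,0,0,0,0,0,0,0,0,0,0,0,0,0,0,0,0,0,0,0,0,0,0,0,0,0,0,0,0,0,0,0,0,0,0,0,0]'

```text
t: 53.48
eef_pos: [0.5931, -0.1577, 0.0521]
ee_rot: [-3.141, 0.001, -3.06]
force: [-3.2, 1.1, 9.1]
width: 0.0177
gripper_force: 30.0
```

Call:
arm_command --series '[0,0,0,0,0,0,0,0,0,0,0,0,0,0,0,0,0,0,0,0,0,0,0,0,0,0,0,0]'

```text
t: 53.98
eef_pos: [0.5931, -0.1577, 0.0521]
ee_rot: [-3.141, 0.001, -3.06]
force: [-3.3, 1.6, 8.8]
width: 0.0176
gripper_force: 30.0
```

Run:
```python
from h import *
s=st();p=s['eef_pos']*1000
plan([(p+[0,0,70],tool(94.6,0)),([630,-75,170],tool(100,0)),([680,10,190],tool(107,0)),([692.3,81.5,185],tool(106.94,0))],(p-[0,0,1.5],tool(94.6,0)))
```

```text
t 53.98 p [ 593.1 -157.7   52.1] rpy [-1.799e+02  1.000e-01 -1.753e+02] F [-3.3  1.6  8.8] w 17.6 gf 30.0
[0.0, 0.0, 0.0] [0.0, 0.0, -0.715] rows 1.1
[0.0, 0.0, -0.06] [-0.434, 0.795, -0.479] rows 1.6
[0.0, 0.0, -0.078] [-0.64, 0.75, -0.2] rows 1.6
[0.0, 0.0, 0.001] [-0.327, 0.648, 0.05] rows 1.2
```

Call:
arm_command --series '[0,0,0,0,0,-0.05,0,0,0,0,0,0,-0.15,0,0,0,0,0,0,-0.4,0,0,0,0,0,0,-0.715,0,0,0,0,0,0,-0.715,0]'

```text
t: 54.6
eef_pos: [0.595, -0.1579, 0.1258]
ee_rot: [-3.14, 0.006, -3.06]
force: [0.1, 1.1, -0.9]
width: 0.0177
gripper_force: 30.0
```

Call:
arm_command --series '[0,0,-0.03,-0.22,0.4,-0.24,0,0,0,-0.06,-0.434,0.795,-0.479,0,0,0,-0.06,-0.434,0.795,-0.479,0]'

```text
t: 54.98
eef_pos: [0.6319, -0.0724, 0.172]
ee_rot: [-3.141, 0.004, -2.963]
force: [0.1, 0.0, -1.3]
width: 0.018
gripper_force: 30.0
```

Call:
arm_command --series '[0,0,-0.04,-0.32,0.38,-0.1,0,0,0,-0.078,-0.64,0.75,-0.2,0,0,0,-0.078,-0.64,0.75,-0.2,0]'

```text
t: 55.35
eef_pos: [0.6808, 0.0124, 0.1896]
ee_rot: [-3.141, 0.0, -2.841]
force: [-1.0, -0.3, -1.7]
width: 0.018
gripper_force: 30.0
```

Call:
arm_command --series '[0,0,0,-0.16,0.32,0.02,0,0,0,0,-0.327,0.648,0.05,0,0,0,0,-0.327,0.648,0.05,0,0,0,0,-0.327,0.648,0.05,0]'

```text
t: 55.85
eef_pos: [0.6913, 0.0807, 0.1845]
ee_rot: [-3.141, -0.001, -2.845]
force: [0.0, 0.4, -1.6]
width: 0.0176
gripper_force: 30.0
```

Run:
```python
from h import *
s=st()
H=[692.3,81.5]
plan([(H+[105],tool(106.94,0)),(H+[70],tool(106.94,0))])
```

```text
t 55.85 p [691.3  80.7 184.5] rpy [-1.80e+02 -1.00e-01 -1.63e+02] F [ 0.   0.4 -1.6] w 17.6 gf 30.0
[-0.001, -0.001, 0.001] [-0.013, 0.005, 0.795] rows 1.3
[0.0, 0.0, 0.0] [0.0, 0.0, 0.35] rows 0.6
```

Call:
arm_command --series '[0,0,0,-0.013,0.005,0.4,0,0,0,0,-0.013,0.005,0.75,0,0,0,0,-0.013,0.005,0.78,0,0,0,0,-0.013,0.005,0.78,0,0,0,0,-0.013,0.005,0.78,0,0,0,0,-0.013,0.005,0.78,0]'

```text
t: 56.6
eef_pos: [0.6938, 0.0826, 0.1088]
ee_rot: [-3.141, 0.003, -2.844]
force: [0.3, 0.2, -0.5]
width: 0.0178
gripper_force: 30.0
```

Run:
```python
from h import *
s=st();H=[692.3,81.5]
plan([(H+[85],tool(106.94,0))])
```

```text
t 56.6 p [693.8  82.6 108.8] rpy [-180.     0.2 -163. ] F [ 0.3  0.2 -0.5] w 17.8 gf 30.0
[-0.0, 0.002, 0.001] [0.018, -0.006, 0.238] rows 0.4
```

Call:
arm_command --series '[0,0,0,0.007,-0.006,0.06,0,0,0,0,0.007,-0.006,0.08,0,0,0,0,0.007,-0.006,0.1,0,0,0,0,0.007,-0.006,0.1,0]'

```text
t: 57.1
eef_pos: [0.6925, 0.0817, 0.097]
ee_rot: [-3.141, 0.0, -2.844]
force: [-0.2, 0.5, -0.6]
width: 0.0178
gripper_force: 30.0
```

Call:
arm_command --series '[0,0,0,0,0,0.05,0,0,0,0,0,0,0.1,0,0,0,0,0,0,0.15,0,0,0,0,0,0,0.15,0]'

```text
t: 57.6
eef_pos: [0.6922, 0.0815, 0.0815]
ee_rot: [-3.141, -0.001, -2.844]
force: [-0.3, -0.2, -0.5]
width: 0.0181
gripper_force: 30.0
```

Tip at z≈37 mm, inside the slot, with no force. I'll continue down to home.

Call:
arm_command --series '[0,0,0,0,0,0.1,0,0,0,0,0,0,0.2,0,0,0,0,0,0,0.27,0,0,0,0,0,0,0.3,0,0,0,0,0,0,0.3,0]'

```text
t: 58.22
eef_pos: [0.6926, 0.0816, 0.052]
ee_rot: [-3.141, 0.0, -2.844]
force: [-1.1, -0.0, -0.6]
width: 0.0175
gripper_force: 30.0
```

Call:
arm_command --series '[0,0,0,0,0,0.01,0,0,0,0,0,0,0.02,0,0,0,0,0,0,0.03,0,0,0,0,0,0,0.03,0]'

```text
t: 58.72
eef_pos: [0.6926, 0.0816, 0.0492]
ee_rot: [-3.141, 0.001, -2.844]
force: [0.6, -0.0, -0.9]
width: 0.0178
gripper_force: 30.0
```

Call:
arm_command --series '[0,0,0,0,0,0.007,0,0,0,0,0,0,0.013,0,0,0,0,0,0,0.013,0]'

```text
t: 59.1
eef_pos: [0.6927, 0.0817, 0.0492]
ee_rot: [-3.141, 0.001, -2.844]
force: [-3.4, 0.7, 6.5]
width: 0.0179
gripper_force: 30.0
```

Call:
arm_command --series '[0,0,0,0,0,0,1,0,0,0,0,0,0,1,0,0,0,0,0,0,1,0,0,0,0,0,0,1,0,0,0,0,0,0,1,0,0,0,0,0,0,1,0,0,0,0,0,0,1,0,0,0,0,0,0,1]'

```text
t: 60.1
eef_pos: [0.6927, 0.0816, 0.048]
ee_rot: [-3.141, 0.001, -2.844]
force: [0.2, 0.0, -0.0]
width: 0.0869
gripper_force: 0.0
```

Call:
arm_command --series '[0,0,0,0,0,-0.2,1,0,0,0,0,0,-0.5,1,0,0,0,0,0,-1,1,0,0,0,0,0,-1,1]'

```text
t: 60.6
eef_pos: [0.6953, 0.0823, 0.1533]
ee_rot: [-3.14, 0.009, -2.843]
force: [-0.4, 0.2, -0.4]
width: 0.0876
gripper_force: 0.0
```

Call:
arm_command --series '[0,0,0,-0.5,0,-0.4,1,0,0,0,-1,0,-0.7,1,0,0,0,-1,0,-0.7,1,0,0,0,-1,0,-0.7,1]'

```text
t: 61.1
eef_pos: [0.7873, 0.111, 0.2162]
ee_rot: [-3.141, -0.002, -2.844]
force: [-0.9, 0.2, 0.1]
width: 0.0875
gripper_force: 0.0
```

Run:
```python
from h import *
s=st()
m,im=snap('wrist');m2,im2=snap('scene');m3,im3=snap('side')
for k in blobs(im,'orange')[:2]: print('orange',cv2.boundingRect(k),*rect(m,k,.105))
for c in('red','blue'):
    for k in blobs(im2,c,15)[:8]:print(c,cv2.boundingRect(k),*rect(m2,k,.022))
cv2.imwrite('pics/fin.png',np.vstack([cv2.resize(im2[100:350,170:490],(640,300)),cv2.resize(im3[120:380,140:480],(640,300))]))
```

```text
t 61.1 p [787.3 111.  216.2] rpy [-1.80e+02 -1.00e-01 -1.63e+02] F [-0.9  0.2  0.1] w 87.5 gf 0.0
orange (310, 38, 23, 61) [692.9  81.4] [42.9 16.8] 17.5
orange (255, 246, 22, 28) [862.6  81.6] [29.6 16. ] 0.2
red (451, 196, 20, 19) [700.7 328.1] [70.8 35.7] -70.9
red (286, 193, 7, 18) [493.2 -90.1] [58.3 15. ] -14.1
red (319, 188, 8, 18) [515.7  -1.5] [58.3 14.1] -14.7
blue (185, 289, 38, 40) [ 687.4 -375.9] [100.6  70.5] 19.5
blue (0, 245, 7, 144) [ 498.3 -792.3] [366.2  11.3] -0.3
blue (257, 240, 13, 19) [ 598.7 -203.8] [58.3 14. ] 5.1
blue (290, 225, 13, 18) [ 591.8 -112.3] [57.2 13.5] 4.6
blue (0, 221, 4, 22) [ 272.8 -793.4] [68.2  7.1] -0.5
blue (318, 338, 16, 16) [ 883.  -159.6] [43.9 17.4] -68.2
blue (0, 390, 7, 10) [ 693.8 -793.4] [21.5 11.1] -0.7
blue (0, 199, 4, 17) [ 190.7 -792.7] [59.6  7.3] -0.3
```

View pics/fin.png

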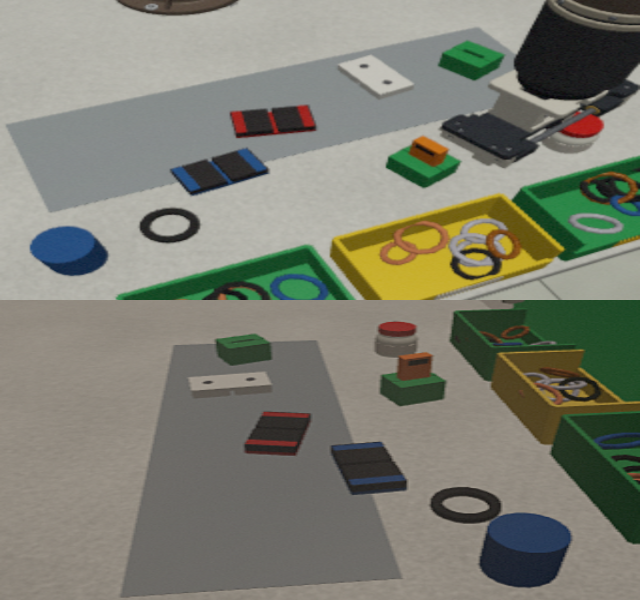

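Both pads lie flat with the friction face up (red at about (273,121), blue at about (220,171) in the upper view). The gauge is home in its stand and the bystanders have not moved, so I'm handing in.

```bash
python3 -c "
from station import arm
print(arm.job_done())"
```

```text
the job is handed in; nothing more can be done
None
```

The job is handed in at about 61 s: the red and blue pads were turned friction face up and gauged to the groove floor in that order (held over 1 s each), the yellow pad was absent, the gauge is back home in its stand, and the oil seal, oil filter and grease jar were left where they were.

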